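Guards off, snap rings on

ROBOT

A 7-joint arm with a two-finger parallel gripper is mounted at the origin on a cart in front of the work surface, level with it; the furniture and walls round the work are solid. World frame = base frame: x ahead of the robot, y to its left, z up, the work surface at z = 0. Lengths are in m, angles in rad, forces in N, time in s.
With the tool pointing down it reaches from about 0.425 to 0.95 m from the base axis. Payload 4.7 kg.
Tool frame: the origin (TCP) lies midway between the tips of the shut fingers; the grasp point (between the pads) lies 19 mm behind it; z points along the fingers, y is the direction in which the jaws open and shut (so a half turn about z gives the same grasp; the last joint's range is limited). The gripper opens to 87 mm and grips with 3 to 60 N. Pads are 19 mm wide; open, the fingers measure 117 mm over their backs; the gripper's body (75 mm by 190 mm) begins 51 mm behind the grasp point.
Start: joints at [-1.289, 0.469, -0.049, 1.532, 0.024, 1.141, -0.082], TCP at [0.206, 0.643, 0.195] pointing down, gripper open.
Joint ranges: [-2.59, 2.59], [-0.33, 1.99], [-1.39, 1.29], [0.1, 2.45], [-1.04, 4.18], [0.21, 1.99], [-2.66, 2.66]. Speed limits (rad/s): [2.57, 2.57, 3.14, 3.14, 3.14, 3.14, 3.14].

INTERFACE

Orientations are given as a rotation vector (axis times angle).
In Python, from rig import r, optics, workorder gives the robot as it stands.
- The arm moves only by the tool send_rows, never from a script. Its argument "moves" is a list of rows, each a list of 7 numbers: the shift along the tool's x, y, z in mm, then the turn, a rotation vector about the tool's x, y, z in degrees, then the opening, from -1 (shut) to 1 (fully open). A call has 1 to 12 rows; each row is the pose to reach, as a shift and turn from the pose measured when the call began, along the tool's axes at that moment; what a row does not reach only later rows make up. A row lasts 1/10 s, in which the tool goes at most 50 mm and 8.59 degrees, less where a joint would pass 70% of its speed; a pose out of reach is approached as far as the arm can. A call with a gripper value outside its range is refused whole. The fingers move at their own pace and stop on an object; "squeeze" is the grip in N (left out, the last holds). Time passes only in rows, so rows that repeat a pose let the fingers close. It gives the time, the measured TCP pose, the force and the opening at its end, in the units of the state.
- r.state(): the state, without advancing time (a new reading comes with each control period).
- optics.snapshot(name): name is "scene" or "top"; returns a dict with "img" (420x560x3 uint8, blue, green, red), "z_map" (420x560 float32, m along the optical axis (not along the pixel's ray), 0 where there is no reading), "fov_y" (degrees; the focal length in pixels is half the picture's height over the tangent of half this angle, whatever the lens; pixels are square), "cx", "cy" (the principal point, pixels), "dist_coeffs" ([k1, k2, p1, p2, k3] as OpenCV has them; the pictures are not rectified), "origin" and "orientation" of the camera in the world. Camera axes: x right, y up, looking along -z (the intrinsics and any distortion apply to the point x, -y, -z); pixel columns grow to the right and rows downward; lengths in m; the calibration is good to about 2 mm. A picture is of the moment at which its call begins.
- workorder.finish_job(): hands the job in, once; it reports no verdict.
The state is a dict: "time_s": time; "joints": joint angles; "qd": joint speeds; "tau": joint torques, N m; "tcp_pos": TCP position; "orientation": TCP orientation; "contact_force": force on the tool from outside, world axes, zero at the start; "torque": the same for the moment, N m; "finger_gap": opening from 0.0 (shut) to 1.0 (fully open).
Only numpy, scipy, OpenCV 4.12 (cv2) and the standard library are available. Lean on these libraries where they do the work, as an engineer would, in place of code of your own. Each camera call takes 0.05 s, during which the arm holds its last target. There are 200 camera calls.

TASK

First take every transport guard off the stub shafts and hang each one astride the horizontal rail by its roof, then fit every loose snap ring into the groove of a stub shaft of its own: spread it by its eyes with the snap-ring pliers, lower it over the shaft head down to the housing face, and let it contract fully under the head. Finally put the pliers back upright in their stand, and leave the other things on the bench alone.

Things in the scene. Friction and masses are not known exactly. Their poses are not given: they have to be found in the camera images.
- groove_a (a point): left of three fixed grey bearing housings (flange 96 mm dia, flat face 72 mm dia, 30 mm above the bench) with an upright oiled stub shaft. Point: centre of the face = floor of the groove, on the shaft axis. Above it the shaft is 31.2 mm dia for 8.5 mm (groove), then the head, 34.6 mm dia, its top 19.5 mm above the point, the last 4 mm chamfered to 28 mm dia.
- groove_b (a point): middle of three fixed grey bearing housings (flange 96 mm dia, flat face 72 mm dia, 30 mm above the bench) with an upright oiled stub shaft. Point: centre of the face = floor of the groove, on the shaft axis. Above it the shaft is 31.2 mm dia for 8.5 mm (groove), then the head, 34.6 mm dia, its top 19.5 mm above the point, the last 4 mm chamfered to 28 mm dia.
- groove_c (a point): right of three fixed grey bearing housings (flange 96 mm dia, flat face 72 mm dia, 30 mm above the bench) with an upright oiled stub shaft. Point: centre of the face = floor of the groove, on the shaft axis. Above it the shaft is 31.2 mm dia for 8.5 mm (groove), then the head, 34.6 mm dia, its top 19.5 mm above the point, the last 4 mm chamfered to 28 mm dia.
- guard_a: transport guard, 100 g, may be absent: sheet-metal gable roof on two legs, 52 (x) x 40 (y, along the ridge) mm, inside 46 mm wide in x, y ends open, legs 37 mm. Black tab on the ridge to grip: 12 (x) x 30 (y) mm, from 54 to 84 mm above the origin. Origin: centre of the underside (leg ends), z up. Starts with its legs on a housing's face, astride the shaft.
- crown_a (a point): inner apex of that guard's roof, 49 mm above its origin, slopes 0.5 rad; some 7 mm above the bar's axis when hung
- guard_b: transport guard, 100 g, may be absent: sheet-metal gable roof on two legs, 52 (x) x 40 (y, along the ridge) mm, inside 46 mm wide in x, y ends open, legs 37 mm. Black tab on the ridge to grip: 12 (x) x 30 (y) mm, from 54 to 84 mm above the origin. Origin: centre of the underside (leg ends), z up. Starts with its legs on a housing's face, astride the shaft.
- crown_b (a point): inner apex of that guard's roof, 49 mm above its origin, slopes 0.5 rad; some 7 mm above the bar's axis when hung
- guard_c: transport guard, 100 g, may be absent: sheet-metal gable roof on two legs, 52 (x) x 40 (y, along the ridge) mm, inside 46 mm wide in x, y ends open, legs 37 mm. Black tab on the ridge to grip: 12 (x) x 30 (y) mm, from 54 to 84 mm above the origin. Origin: centre of the underside (leg ends), z up. Starts with its legs on a housing's face, astride the shaft.
- crown_c (a point): inner apex of that guard's roof, 49 mm above its origin, slopes 0.5 rad; some 7 mm above the bar's axis when hung
- rail_mid (a point): fixed steel rail: horizontal round bar, 12 mm dia, 300 mm long, on two posts at its ends. Point: middle of the bar, on its axis, 130 mm above the bench; y runs along the bar
- stand_floor (a point): fixed grey pliers stand: upright open-topped pocket, 20 (x) x 37 (y) mm inside, rim 45 mm above the bench, on a foot plate. Point: centre of the pocket's floor, 6 mm above the bench, where the pliers' tips stand; x, y are the pocket's axes
- pliers: parallel-action snap-ring pliers, 170 g, 134 mm high, standing tips down in the stand. Origin: midway between the tips, at their lowest level; z up along the tool; the tips part along y. Crossed arms: squeezing the handles moves each tip outward, parallel, as far as its handle moves inward, up to 18 mm a side.
- pliers_grip (a point): middle of the pliers' handles, 103 mm above the tips. Two black handles 20 (x) x 10 (y) mm, 72 to 134 mm above the tips, flat outer faces 68 mm apart (y) when free, 32 mm fully squeezed. Spring per handle: 12 N free, 15 N fully squeezed, plus 3 to 4 N for a spread ring.
- pliers_tip (a point): point between the tips, at their foot, the same as the pliers' origin. Each tip is a pin 5 (x) x 4 (y) mm, centred at y = +-10.5 mm when free, with a lip 1.2 mm high at its foot standing 1.5 mm outward (catches under the eye) and a shoulder 7 x 9 mm starting 5.4 mm above the foot; nose bars 14 (x) x 9 (y) mm from 26 mm up.
- ring_a: steel snap ring, 30 g, may be absent, lying flat on the bench: inner dia 32, outer 41, 5.5 mm thick, gap towards its +x. Origin: ring centre on the underside, z up. Beside the gap two square eyes, holes 10 (x) x 10 (y) mm centred at x = 31 mm, y = +-12 mm, through-holes, undersides 2.2 mm above the ring's underside, tops at 5.5 mm.
- ring_a_l (a joint): opening of one arm of that ring, rad, sprung shut; the other arm alike: 0 contracted, about 0.3 fully spread. Then it passes the head with 2 mm to spare all round if the shaft axis is 4 mm from the ring's origin towards the eyes (its +x). As it contracts it centres itself and its eyes move out to 31 mm from the axis: let the pliers follow some 8 mm outward while easing them, or they jam on the head.
- ring_b: steel snap ring, 30 g, may be absent, lying flat on the bench: inner dia 32, outer 41, 5.5 mm thick, gap towards its +x. Origin: ring centre on the underside, z up. Beside the gap two square eyes, holes 10 (x) x 10 (y) mm centred at x = 31 mm, y = +-12 mm, through-holes, undersides 2.2 mm above the ring's underside, tops at 5.5 mm.
- ring_b_l (a joint): opening of one arm of that ring, rad, sprung shut; the other arm alike: 0 contracted, about 0.3 fully spread. Then it passes the head with 2 mm to spare all round if the shaft axis is 4 mm from the ring's origin towards the eyes (its +x). As it contracts it centres itself and its eyes move out to 31 mm from the axis: let the pliers follow some 8 mm outward while easing them, or they jam on the head.
- ring_c: steel snap ring, 30 g, may be absent, lying flat on the bench: inner dia 32, outer 41, 5.5 mm thick, gap towards its +x. Origin: ring centre on the underside, z up. Beside the gap two square eyes, holes 10 (x) x 10 (y) mm centred at x = 31 mm, y = +-12 mm, through-holes, undersides 2.2 mm above the ring's underside, tops at 5.5 mm.
- ring_c_l (a joint): opening of one arm of that ring, rad, sprung shut; the other arm alike: 0 contracted, about 0.3 fully spread. Then it passes the head with 2 mm to spare all round if the shaft axis is 4 mm from the ring's origin towards the eyes (its +x). As it contracts it centres itself and its eyes move out to 31 mm from the axis: let the pliers follow some 8 mm outward while easing them, or they jam on the head.
- tape_measure: tape measure, 67x84x29 mm, a bystander to leave alone; origin under its centre
- bearing_a: ball bearing, 52 mm dia, 15 mm high, lying near the big fixed bench polisher at the left (0.35 m high, left of y = 0.2 m: keep clear of it), a bystander to leave alone; origin under its centre
- grease_tin: grease tin, 78 mm dia, 78 mm high, a bystander to leave alone; origin under its centre
Not all that is in view belongs to the job. Leave any green look-alike of the ring_a alone.

How it is judged:
On the way, in this order (a step that is already met when the one before it is completed fails the run):
1. every guard present hangs astride the rail (x of crown_a in the frame of rail_mid between -0.01 and 0.01 m and y of crown_a in the frame of rail_mid between -0.13 and 0.13 m and z of crown_a in the frame of rail_mid between 0.001 and 0.015 m and angle between each of guard_a, guard_b, guard_c's own z axis and vertical below 0.35 rad and linear speed of each of guard_a, guard_b, guard_c below 0.03 m/s and x of crown_b in the frame of rail_mid between -0.01 and 0.01 m and y of crown_b in the frame of rail_mid between -0.13 and 0.13 m and z of crown_b in the frame of rail_mid between 0.001 and 0.015 m and x of crown_c in the frame of rail_mid between -0.01 and 0.01 m and y of crown_c in the frame of rail_mid between -0.13 and 0.13 m and z of crown_c in the frame of rail_mid between 0.001 and 0.015 m), for 0.2 s.
2. every ring present lies contracted in the groove of a stub shaft (angle between each of ring_a, ring_b, ring_c's own z axis and vertical below 0.12 rad and value of joint each of ring_a_l, ring_b_l, ring_c_l below 0.06 rad and linear speed of each of ring_a, ring_b, ring_c below 0.03 m/s and ((horizontal distance between ring_a and groove_a below 0.004 m and z of ring_a in the frame of groove_a between -0.003 and 0.0045 m) or (horizontal distance between ring_a and groove_b below 0.004 m and z of ring_a in the frame of groove_b between -0.003 and 0.0045 m) or (horizontal distance between ring_a and groove_c below 0.004 m and z of ring_a in the frame of groove_c between -0.003 and 0.0045 m)) and ((horizontal distance between ring_b and groove_a below 0.004 m and z of ring_b in the frame of groove_a between -0.003 and 0.0045 m) or (horizontal distance between ring_b and groove_b below 0.004 m and z of ring_b in the frame of groove_b between -0.003 and 0.0045 m) or (horizontal distance between ring_b and groove_c below 0.004 m and z of ring_b in the frame of groove_c between -0.003 and 0.0045 m)) and ((horizontal distance between ring_c and groove_a below 0.004 m and z of ring_c in the frame of groove_a between -0.003 and 0.0045 m) or (horizontal distance between ring_c and groove_b below 0.004 m and z of ring_c in the frame of groove_b between -0.003 and 0.0045 m) or (horizontal distance between ring_c and groove_c below 0.004 m and z of ring_c in the frame of groove_c between -0.003 and 0.0045 m))), for 0.2 s.
At the end, for the whole second after the job is handed in: Guards astride the rail between its posts (roof ridge within 10 mm of the bar's line, within 0.35 rad of upright); each ring flat on the housing face under a shaft head, centred within 4 mm, arms closed within 0.06 rad; pliers in the stand, tips on its floor, within 0.32 rad of upright; all at rest (all of step 1 and all of step 2 and horizontal distance between pliers and stand_floor below 0.015 m and angle between pliers's own z axis and vertical below 0.32 rad and z of pliers in the frame of stand_floor between -0.004 and 0.008 m and linear speed of pliers below 0.03 m/s); the robot touches nothing.
It fails at once if the tape measure is shifted by more than 3 cm (distance of tape_measure from where it was at the start of the episode above 0.03 m).
It fails at once if the ball bearing is shifted by more than 3 cm (distance of bearing_a from where it was at the start of the episode above 0.03 m).
It fails at once if the grease tin is shifted by more than 3 cm (distance of grease_tin from where it was at the start of the episode above 0.03 m).
Of guard_a, guard_b, guard_c only 2 to 3 are there at a start; the rules pass over those that are not, and their reading is None.
Of ring_a, ring_b, ring_c only 2 to 3 are there at a start; the rules pass over those that are not, and their reading is None.
At some moment in a run one of ring_a, ring_b, ring_c may be knocked a few centimetres aside while the robot is not near it.
It also fails if it takes over 210 s, if anything falls off the work surface, if the arm or the gripper's body presses on something with over 40 N, if the wrist force passes 120 N, or if a joint passes its speed limit or range.

## Working session

There is one attempt and no reset: what is moved stays moved. The work goes in short steps, Python scripts to look and compute and a tool call to move; the robot and the scene stay as the last step left them, time stands still between calls to the robot, and variables do not carry over. Pictures are saved under pics/ and viewed, about 12 in all and at most 16, crops included, and the job is handed in when it is done.

Besides the shell and the picture viewer there is one more tool, called after "Call:" as name(argument=value, ...), one argument or row to a line, values as JSON. send_rows: Moves the arm, as the interface text tells. Its arguments: {"type":"object","properties":{"moves":{"type":"array"},"squeeze":{"type":"number"}},"required":["moves"]}

```bash
ls; mkdir -p pics
cat > h.py <<'E'
import numpy as np, cv2
from scipy.spatial.transform import Rotation as R
from rig import r, optics, workorder
def snap(n):
    d=optics.snapshot(n); h=d['img'].shape[0]
    f=h/2/np.tan(np.radians(d['fov_y'])/2)
    d['K']=np.array([[f,0,d['cx']],[0,f,d['cy']],[0,0,1]]); d['D']=np.array(d['dist_coeffs'],float)
    o=np.array(d['orientation'],float); d['R']=o if o.shape==(3,3) else R.from_rotvec(o).as_matrix()
    d['o']=np.array(d['origin'],float); return d
F=np.diag([1,-1,-1.])
def rays(d,uv):
    p=cv2.undistortPoints(np.asarray(uv,float).reshape(-1,1,2),d['K'],d['D']).reshape(-1,2)
    c=np.c_[p,np.ones(len(p))]; return c@F@d['R'].T   # unit optical depth
def onplane(d,uv,z):
    v=rays(d,uv); return d['o']+v*((z-d['o'][2])/v[:,2])[:,None]
def cloud(d):
    h,w=d['z_map'].shape; u,v=np.meshgrid(np.arange(w),np.arange(h))
    return (d['o']+rays(d,np.c_[u.ravel(),v.ravel()])*d['z_map'].reshape(-1,1)).reshape(h,w,3)
def proj(d,P):
    c=(np.asarray(P,float).reshape(-1,3)-d['o'])@d['R']@F
    return cv2.projectPoints(c,np.zeros(3),np.zeros(3),d['K'],d['D'])[0].reshape(-1,2)
E
python3 - <<'E'
from h import *
s=r.state(); print(s)
for n in('scene','top'):
    d=snap(n); cv2.imwrite(f'pics/{n}0.png',d['img']); print(n,d['o'],d['orientation'],d['fov_y'],d['cx'],d['cy'],d['D'])
    P=cloud(d); np.savez(f'{n}0.npz',P=P,img=d['img'],z=d['z_map']); print(d['z_map'].min(),d['z_map'].max())
E
```

```text
pics
{'time_s': 0.0, 'joints': array([-1.28894065,  0.46943258, -0.04855769,  1.53370055,  0.02411421,
        1.14097552, -0.08231352]), 'qd': array([-8.33991960e-04,  7.59157500e-05,  1.27749218e-03,  1.68964192e-04,
       -7.71127777e-04,  5.52901298e-04,  1.15850510e-04]), 'tau': array([-3.46513825e-04, -5.07981849e+01, -8.07719585e-02, -2.36151552e+01,
       -6.13389350e-02,  3.81152309e-02,  1.69331142e-04]), 'tcp_pos': array([0.20621982, 0.64204516, 0.19430253]), 'orientation': array([-4.86155096e-01, -3.10354570e+00,  3.01543462e-03]), 'contact_force': array([ 0.27900449, -0.3737129 , -0.17169211]), 'torque': array([ 0.00310133, -0.0057923 ,  0.089376  ]), 'finger_gap': 0.9989504884827441}
scene [ 0.15041046 -0.97659355  0.64672518] [ 1.01841539 -0.22997566 -0.45723428] 48.88820007278814 283.35038761933055 210.3200164037183 [-0.09252637  0.          0.          0.          0.        ]
0.0 3.9998937
top [ 0.52039045 -0.12629142  0.95005692] [ 0.04687966 -0.03783666 -1.58077978] 56.02751008159607 277.53824799212447 208.98605091944447 [0.03121716 0.         0.         0.         0.        ]
0.0 1.7365773
```

View pics/scene0.png

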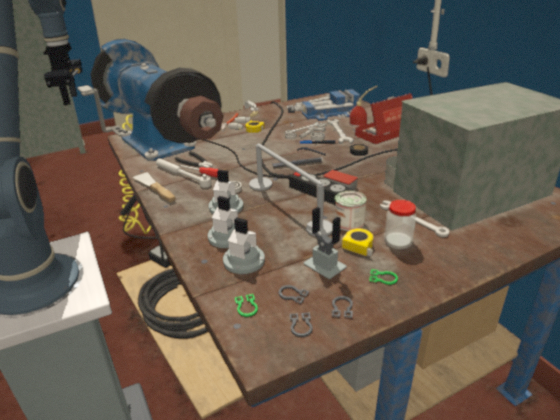

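View pics/top0.png

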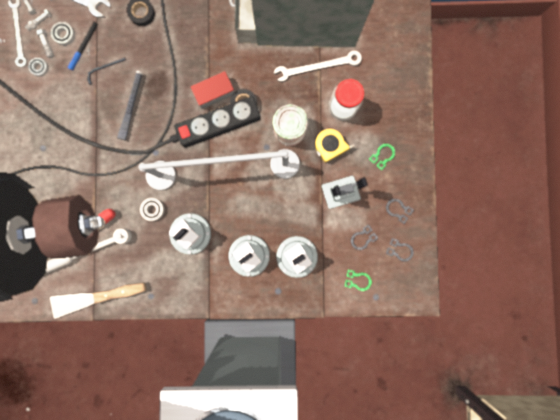

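The scene view shows three guards on three housings at about (243,245), (224,220) and (226,190). The rail runs from (260,150) to (320,225) and the stand with pliers is at (325,245). There are three grey rings at (293,293), (302,322) and (343,305), plus two green look-alikes. The top view shows the same items, and next I'll segment it using the depth.

Run:
```python
from h import *
d=snap('top'); P=cloud(d); img=d['img']; np.savez('t.npz',P=P)
crop=cv2.resize(img[130:300,140:440],None,fx=2.6,fy=2.6,interpolation=cv2.INTER_CUBIC); cv2.imwrite('pics/topcrop.png',crop)
g=img.max(2)
def rep(name,m,mina=8):
    n,l,st,c=cv2.connectedComponentsWithStats(m.astype(np.uint8))
    for i in range(1,n):
        if st[i,4]>=mina:
            q=P[l==i]; rc=cv2.minAreaRect(np.argwhere(l==i)[:,::-1].astype(np.float32))
            print(name,c[i].round(1),st[i,4],'P',np.median(q,0).round(4),'zmax',q[:,2].max().round(3),'rect',np.round(rc[1],1),round(rc[2],1))
roi=np.zeros(g.shape,bool); roi[130:310,130:440]=1
rep('tab',roi&(g<60)&(P[...,2]>.09)&(P[...,2]<.16))
rep('rail',roi&(abs(P[...,2]-.133)<.012)&(g>90),20)
rep('guardroof',roi&(P[...,2]>.06)&(P[...,2]<.1),20)
rep('face',roi&(P[...,2]>.02)&(P[...,2]<.05),20)
b=P[roi&(g>0)]; print('bench z med',np.median(P[260:300,400:430,2]),np.median(P[150:200,400:430,2]), np.median(P[290:310,200:300,2]))
```

```text
tab [360.8 183.6] 47 P [ 0.6166 -0.2969  0.1242] zmax 0.141 rect [7. 7.] 59.0
tab [335.1 191.5] 29 P [ 0.5999 -0.2414  0.1313] zmax 0.141 rect [7.1 4.9] 45.0
tab [182.2 233.7] 23 P [0.5147 0.0802 0.1136] zmax 0.116 rect [2.1 9.9] 45.0
rail [213.3 159.7] 893 P [0.6683 0.0115 0.1347] zmax 0.14 rect [  7.5 150.8] 84.8
guardroof [289.7 133.6] 214 P [ 0.7373 -0.1511  0.0738] zmax 0.079 rect [ 9. 29.] 90.0
guardroof [284.9 160.2] 22 P [ 0.6752 -0.1392  0.0805] zmax 0.1 rect [4. 6.] 90.0
guardroof [153.2 171.6] 37 P [0.6527 0.1525 0.0792] zmax 0.099 rect [6.3 6.3] 26.6
guardroof [347.8 187.5] 158 P [ 0.6128 -0.2767  0.0763] zmax 0.097 rect [10.2 21.8] 75.1
guardroof [184.4 234.5] 337 P [0.5121 0.0835 0.0741] zmax 0.098 rect [23.8 18.7] 46.8
guardroof [246.6 257.2] 354 P [ 0.4625 -0.0526  0.0744] zmax 0.095 rect [24.9 18.8] 54.5
guardroof [297.3 257.9] 362 P [ 0.4614 -0.1635  0.0743] zmax 0.094 rect [24.7 18.6] 56.3
face [191.8 136. ] 590 P [0.7431 0.0801 0.0408] zmax 0.049 rect [16. 68.] 90.0
face [330.2 143.6] 690 P [ 0.7221 -0.2459  0.0283] zmax 0.034 rect [28. 30.] 60.3
face [288.8 139.3] 84 P [ 0.7308 -0.1499  0.0344] zmax 0.05 rect [10. 29.] 90.0
face [159.2 174.2] 31 P [0.6533 0.1527 0.0338] zmax 0.048 rect [5.6 6.5] 21.8
face [344.9 182.7] 23 P [ 0.6277 -0.2772  0.0451] zmax 0.049 rect [ 1.8 13.3] 74.7
face [344.4 195.1] 68 P [ 0.5995 -0.2744  0.0448] zmax 0.048 rect [ 4.3 22.5] 69.8
face [194.2 232.8] 356 P [0.5206 0.0711 0.0301] zmax 0.049 rect [26.2 32.3] 25.5
face [253.8 251.4] 298 P [ 0.4775 -0.0691  0.03  ] zmax 0.047 rect [31.2 24.6] 53.1
face [294.9 254. ] 336 P [ 0.4694 -0.1532  0.0299] zmax 0.042 rect [28.9 31.4] 53.7
face [237.6 264.2] 63 P [ 0.4412 -0.0262  0.0301] zmax 0.034 rect [20.   4.3] 53.7
face [305.1 269.2] 23 P [ 0.4303 -0.1833  0.0303] zmax 0.034 rect [ 1.9 12.2] 56.3
bench z med 0.0006434978734786156 0.00035269693724865325 0.0002251004339263729
```

View pics/topcrop.png

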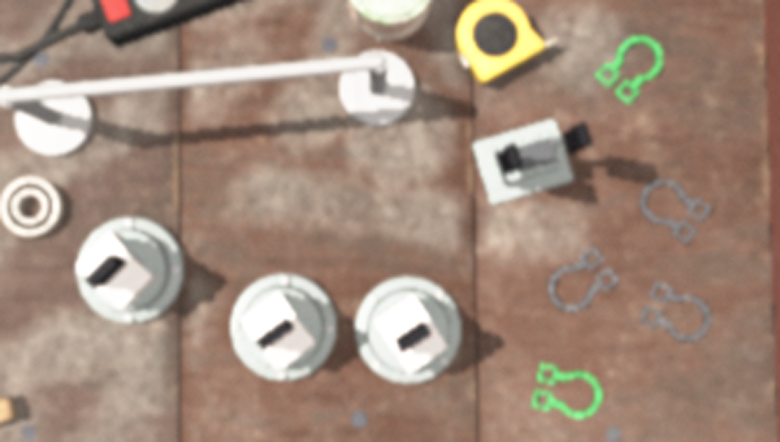

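The crop shows the tabs at crop px (105,270), (276,333) and (413,338). The grey rings are at (672,203), (578,283) and (680,315), the green ones are at (635,65) and (568,392), and the pliers are at about (545,150). Now numbers from both cameras.

```bash
cat > meas.py <<'E'
from h import *
from scipy.optimize import least_squares
def comps(m,mina):
    n,l,st,c=cv2.connectedComponentsWithStats(m.astype(np.uint8),connectivity=8)
    return [l==i for i in range(1,n) if st[i,4]>=mina]
def rings(d,P,dbg=False):
    hsv=cv2.cvtColor(d['img'],cv2.COLOR_BGR2HSV).astype(int); H,S,V=hsv[...,0],hsv[...,1],hsv[...,2]
    reg=(P[...,0]>.40)&(P[...,0]<.68)&(P[...,1]<-.24)&(P[...,1]>-.47)&(P[...,2]>.0025)&(P[...,2]<.012)
    green=cv2.dilate(((S>120)&(H>40)&(H<80)).astype(np.uint8),np.ones((3,3)))>0
    out=[]
    for m in comps(cv2.dilate((reg&~green).astype(np.uint8),np.ones((2,2)))>0,25):
        uv=np.argwhere(m&reg&~green)[:,::-1]; q=onplane(d,uv,.0055)[:,:2]
        if np.ptp(q[:,0])>.08 or np.ptp(q[:,1])>.08 or len(q)<20: continue
        def res(p):
            dd=q-p[:2]; c,s=np.cos(p[2]),np.sin(p[2]); x=dd@[c,s]; y=dd@[-s,c]
            rc=abs(np.hypot(x,y)-.0183)
            e=np.minimum(abs(np.hypot(x-.031,y-.012)-.006),abs(np.hypot(x-.031,y+.012)-.006))
            return np.minimum(rc,e)
        c0=q.mean(0); best=min((least_squares(res,[c0[0]-.012*np.cos(a),c0[1]-.012*np.sin(a),a],loss='soft_l1',f_scale=.002) for a in np.arange(0,6.28,.5)),key=lambda s:s.cost)
        x=best.x; out.append((x[0],x[1],np.degrees(x[2])%360,len(q),1e3*np.sqrt(np.mean(res(x)**2))))
    return out
E
python3 - <<'E'
from meas import *
for n in('top','scene'):
    d=snap(n); P=cloud(d); g=d['img'].max(2); print('==',n)
    near=(P[...,0]>.38)&(P[...,0]<.75)&(P[...,1]>-.4)&(P[...,1]<.19)
    for o in rings(d,P): print('ring',np.round(o,4))
    for m in comps(near&(g<75)&(P[...,2]>.095)&(P[...,2]<.15),8):
        q=P[m]; rc=cv2.minAreaRect((q[:,:2]*1000).astype(np.float32)); zt=q[:,2].max()
        top=m&(P[...,2]>zt-.006); t=P[top]
        print('dark n',m.sum(),'med',q.mean(0).round(4),'zmax',zt.round(4),'top',t.mean(0).round(4),len(t),'rect',np.round(rc[0],1),np.round(rc[1],1),round(rc[2],1))
        v=np.linalg.svd((t-t.mean(0))[:,:2])[2][0]; print('   axis deg',np.degrees(np.arctan2(v[1],v[0])).round(1))
    for lo,hi in((.06,.097),):
      for m in comps((P[...,0]>.4)&(P[...,0]<.58)&(P[...,1]>-.22)&(P[...,1]<.14)&(P[...,2]>lo)&(P[...,2]<hi),50):
        q=P[m]; rc=cv2.minAreaRect((q[:,:2]*1000).astype(np.float32)); print('roof',np.round(rc[0],1),np.round(rc[1],1),round(rc[2],1))
    m=near&(abs(P[...,2]-.132)<.008)&(P[...,0]>.63)&(P[...,0]<.72)&(P[...,1]>-.16)
    q=P[m]; L=np.polyfit(q[:,1],q[:,0],1); print('rail x=a*y+b',L,'y',np.percentile(q[:,1],[1,50,99]).round(4),'z',np.percentile(q[:,2],[5,50,95]).round(4))
    m=(P[...,1]>.12)&(P[...,2]>.1)&(P[...,0]>.1)&(P[...,0]<.75)&(P[...,1]<.6); q=P[m]
    if len(q): print('polisher',q.min(0).round(3),q.max(0).round(3), np.percentile(q,[2,98],axis=0).round(3).tolist())
    m=near&(P[...,2]>.04)&(P[...,2]<.049)&(P[...,1]<-.24)&(P[...,0]<.66); q=P[m]
    if len(q): rc=cv2.minAreaRect((q[:,:2]*1000).astype(np.float32)); print('stand rim',np.round(rc[0],1),np.round(rc[1],1),round(rc[2],1))
    m=(P[...,2]>.003)&(P[...,2]<.014)&(P[...,1]<-.24)&(P[...,1]>-.32)&(P[...,0]>.57)&(P[...,0]<.66); q=P[m]
    if len(q): rc=cv2.minAreaRect((q[:,:2]*1000).astype(np.float32)); print('stand foot',np.round(rc[0],1),np.round(rc[1],1),round(rc[2],1))
E
```

```text
== top
ring [  0.6917  -0.3405 215.8488  35.       2.4929]
ring [  0.3984  -0.3185  39.1104 109.       4.9789]
dark n 62 med [ 0.6176 -0.2982  0.1274] zmax 0.143 top [ 0.6183 -0.2996  0.1395] 29 rect [ 618.2 -299.8] [16.   7.6] 14.9
   axis deg -161.1
dark n 50 med [ 0.6007 -0.2434  0.1303] zmax 0.1436 top [ 0.6013 -0.2449  0.1402] 27 rect [ 601.5 -244.4] [14.1  8.4] 26.1
   axis deg -156.8
dark n 45 med [0.5148 0.0833 0.113 ] zmax 0.1176 top [0.5144 0.0841 0.1144] 35 rect [514.1  84.5] [ 7.4 24.7] 45.4
   axis deg 134.6
dark n 21 med [ 0.4634 -0.0543  0.1149] zmax 0.1176 top [ 0.4636 -0.0544  0.1151] 20 rect [463.2 -53.9] [ 3.5 24. ] 33.1
   axis deg 124.5
dark n 32 med [ 0.4596 -0.1651  0.1144] zmax 0.1174 top [ 0.4596 -0.1651  0.1144] 32 rect [ 459.4 -164.9] [ 6.5 20.6] 29.8
   axis deg 119.8
roof [514.4  88.2] [53.5 40. ] 43.3
roof [462.  -51.4] [54.7 41. ] 35.8
roof [ 458.4 -164.7] [54.5 41. ] 32.7
rail x=a*y+b [-0.08369368  0.66954967] y [-0.1427  0.011   0.1637] z [0.13   0.1347 0.1375]
polisher [0.403 0.12  0.1  ] [0.665 0.405 0.273] [[0.416, 0.207, 0.133], [0.633, 0.383, 0.2
[... 717 characters left out ...]
7 11. ] 0.0
   axis deg -166.9
dark n 108 med [ 0.458  -0.1689  0.1056] zmax 0.1137 top [ 0.4587 -0.1684  0.1113] 49 rect [ 458.6 -165.9] [11.5 30.2] 31.9
   axis deg -57.2
dark n 137 med [ 0.6175 -0.3048  0.1178] zmax 0.1394 top [ 0.6173 -0.304   0.1368] 24 rect [ 620.2 -303.2] [21.3  8.6] 13.1
   axis deg -174.2
roof [515.   87.4] [59.5 43.4] 47.0
roof [462.6 -52.2] [54.7 42.2] 33.3
roof [ 459.2 -165.6] [53.8 42.3] 33.6
rail x=a*y+b [-0.08507621  0.66751276] y [-0.1451 -0.0169  0.1561] z [0.1257 0.1318 0.1351]
polisher [0.103 0.12  0.1  ] [0.665 0.6   0.579] [[0.117, 0.136, 0.113], [0.626, 0.596, 0.542]]
stand rim [ 610.6 -273.2] [33.6 50.8] 18.4
stand foot [ 611.6 -274.8] [58.7 78.9] 16.0
```

Both cameras agree on the guards. Tabs are at A (0.514, 0.085), ridge about 135°; B (0.463, -0.054), about 125°; C (0.459, -0.165), about 121°. The rail axis passes (0.668, 0.010) at 94.8°. First I raise the tool over the polisher.

Call:
send_rows(
  moves=[
    [0,0,-50,0,0,0,1],
    [0,0,-100,0,0,0,1],
    [0,0,-150,0,0,0,1],
    [0,0,-200,0,0,0,1],
    [0,0,-250,0,0,0,1],
    [0,0,-305,0,0,0,1],
    [0,0,-305,0,0,0,1],
    [-40,-38,-305,0,0,4,1],
    [-80,-75,-305,0,0,8,1],
    [-120,-112,-305,0,0,12,1],
    [-160,-150,-305,0,0,16,1],
    [-200,-188,-305,0,0,20,1],
  ],
  squeeze=20,
)

```text
time_s: 1.45
tcp_pos: [0.3282, 0.4218, 0.4997]
orientation: [-1.022, -2.971, 0.002]
contact_force: [0.7, -0.2, 0.4]
finger_gap: 0.999
```

```bash
cat >> h.py <<'E'
def goal(x,y,z,yaw,quiet=False):
    """shift mm / turn deg (tool frame) to bring TCP to x,y,z, tool down, tool-x yaw (deg, world)"""
    s=r.state(); R0=R.from_rotvec(s['orientation']); c,t=np.cos(np.radians(yaw)),np.sin(np.radians(yaw))
    Rt=R.from_matrix(np.array([[c,t,0],[t,-c,0],[0,0,-1.]]))
    sh=R0.inv().apply(np.array([x,y,z])-s['tcp_pos'])*1e3; rv=np.degrees((R0.inv()*Rt).as_rotvec())
    print('t',round(s['time_s'],2),'tcp',s['tcp_pos'].round(4),'yaw',round(np.degrees(np.arctan2(*R0.as_matrix()[[1,0],0])),1),'gap',round(s['finger_gap']*87,1),'F',s['contact_force'].round(1),'| go',sh.round(1),rv.round(1))
E
python3 -c "
from h import *
goal(.5145,.0845,.5,135);goal(.5145,.0845,.14,135);print(r.state()['joints'].round(2))"
```

```text
t 1.45 tcp [0.3282 0.4218 0.4997] yaw 142.0 gap 86.9 F [ 0.7 -0.2  0.4] | go [-354.4 -151.3   -0. ] [-0.1  0.   7. ]
t 1.45 tcp [0.3282 0.4218 0.4997] yaw 142.0 gap 86.9 F [ 0.7 -0.2  0.4] | go [-354.3 -150.9  360. ] [-0.1  0.   7. ]
[-1.08  0.12  0.1   1.33 -0.01  1.69 -0.07]
```

Call:
send_rows(
  moves=[
    [-46,-20,0,0,0,2,1],
    [-92,-40,0,0,0,4,1],
    [-138,-60,0,0,0,6,1],
    [-184,-80,0,0,0,7,1],
    [-230,-100,0,0,0,7,1],
    [-276,-120,0,0,0,7,1],
    [-322,-138,0,0,0,7,1],
    [-354,-151,30,0,0,7,1],
    [-354,-151,80,0,0,7,1],
    [-354,-151,130,0,0,7,1],
    [-354,-151,180,0,0,7,1],
    [-354,-151,230,0,0,7,1],
  ],
)

```text
time_s: 2.65
tcp_pos: [0.5137, 0.0845, 0.268]
orientation: [1.202, 2.903, -0.001]
contact_force: [0.6, 0.7, 0.3]
finger_gap: 1.001
```

```bash
python3 -c "
from h import *
goal(.5145,.0845,.088,135)"
```

```text
t 2.65 tcp [0.5137 0.0845 0.268 ] yaw 135.0 gap 87.1 F [0.6 0.7 0.3] | go [ -0.5   0.6 180. ] [-0.  0.  0.]
```

Descend, grip and lift guard A, with a state check in between.

Call:
send_rows(
  moves=[
    [0,0,50,0,0,0,1],
    [0,0,100,0,0,0,1],
    [0,0,150,0,0,0,1],
    [0,0,180,0,0,0,0.3],
    [0,0,180,0,0,0,-0.2],
    [0,0,180,0,0,0,-1],
    [0,0,180,0,0,0,-1],
    [0,0,180,0,0,0,-1],
    [0,0,180,0,0,0,-1],
    [0,0,180,0,0,0,-1],
    [0,0,180,0,0,0,-1],
    [0,0,180,0,0,0,-1],
  ],
)

```text
time_s: 3.85
tcp_pos: [0.5138, 0.0845, 0.0882]
orientation: [1.202, 2.902, -0.0]
contact_force: [0.3, 0.3, -0.1]
finger_gap: 0.265
```

```bash
python3 -c "
from h import *
goal(.5145,.0845,.24,135); a=np.radians(94.8); 
for s in (.07,0,-.07): print(s, .668+s*np.cos(a), .010+s*np.sin(a))
goal(.668+.07*np.cos(a), .010+.07*np.sin(a),.24,94.8)"
```

```text
t 3.85 tcp [0.5138 0.0845 0.0882] yaw 135.0 gap 23.1 F [ 0.3  0.3 -0.1] | go [  -0.6    0.5 -151.8] [-0.  0.  0.]
0.07 0.662142550966738 0.07975450014746531
0 0.668 0.01
-0.07 0.6738574490332621 -0.05975450014746531
t 3.85 tcp [0.5138 0.0845 0.0882] yaw 135.0 gap 23.1 F [ 0.3  0.3 -0.1] | go [-108.4  101.5 -151.8] [-0.   0.  40.2]
```

Call:
send_rows(
  moves=[
    [0,0,0,0,0,0,-1],
    [0,0,0,0,0,0,-1],
    [0,0,0,0,0,0,-1],
    [0,0,0,0,0,0,-1],
    [0,0,-20,0,0,0,-1],
    [0,0,-60,0,0,0,-1],
    [0,0,-105,0,0,0,-1],
    [0,0,-152,0,0,0,-1],
    [-20,20,-152,0,0,8,-1],
    [-40,40,-152,0,0,16,-1],
    [-60,60,-152,0,0,24,-1],
    [-85,80,-152,0,0,32,-1],
  ],
)

```text
time_s: 5.05
tcp_pos: [0.6311, 0.082, 0.2403]
orientation: [-1.96, -2.455, -0.001]
contact_force: [-0.3, -0.3, -0.5]
finger_gap: 0.008
```

```bash
python3 -c "
from h import *
goal(.6622,.0798,.24,94.8)
d=snap('scene');P=cloud(d);cv2.imwrite('pics/g1.png',cv2.resize(d['img'][80:280,130:400],None,fx=2.6,fy=2.6))"
```

```text
t 5.05 tcp [0.6311 0.082  0.2403] yaw 102.8 gap 0.7 F [-0.3 -0.3 -0.5] | go [-9.  29.8  0.3] [ 0. -0.  8.]
```

View pics/g1.png

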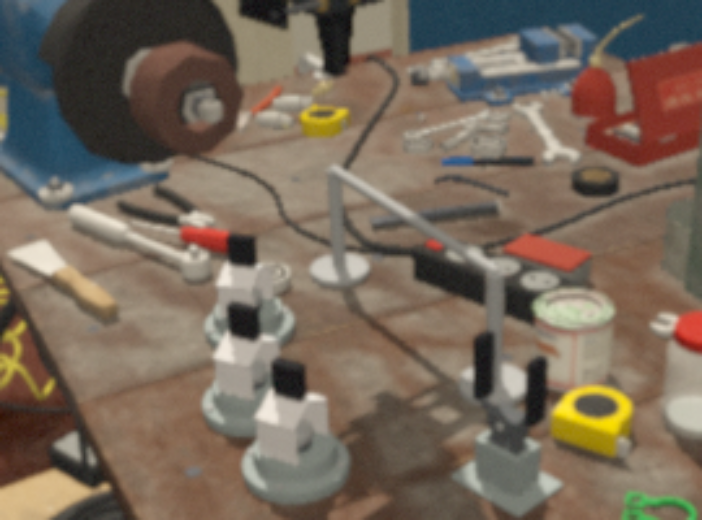

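```bash
python3 -c "
from h import *
d=snap('scene');s=r.state();p=s['tcp_pos'];print('tcp px crop',(proj(d,[p,p+[0,0,.05]])-[130,80])*2.6)
from meas import *
P=cloud(d);g=d['img'].max(2)
for n in('scene','top'):
  d=snap(n);P=cloud(d);g=d['img'].max(2)
  for m in comps((P[...,0]>.4)&(P[...,0]<.58)&(P[...,1]>-.22)&(P[...,1]<.14)&(g<75)&(P[...,2]>.095)&(P[...,2]<.15),8): print(n,P[m].mean(0))
  print((P[(P[...,2]>.2)&(P[...,2]<.3)&(P[...,0]>.5)&(P[...,1]<.2)]).mean(0))
  m=(P[...,2]>.17)&(P[...,0]>.5)&(P[...,1]<.2)&(P[...,1]>-.1); q=P[m]; print('lowest gripper pts',q[:,2].min(),q[q[:,2]<q[:,2].min()+.02].mean(0), len(q))
"
```

```text
tcp px crop [[339.40784737  98.75856217]
 [336.94210331  50.51862013]]
scene [0.51489233 0.08386253 0.10516338]
scene [ 0.46167199 -0.05639084  0.10514579]
scene [ 0.45771092 -0.16915583  0.10553602]
[ 1.16943936 -0.18097397  0.25538226]
lowest gripper pts 0.1708861108809736 [1.26923251 0.07201486 0.18134937] 11137
top [0.51441899 0.08291633 0.11300124]
top [ 0.46284659 -0.05322646  0.11467923]
top [ 0.45989512 -0.16494184  0.11464665]
[ 0.96476694 -0.26087678  0.20031106]
lowest gripper pts 0.17010381153021803 [ 0.97308941 -0.08749458  0.18038872] 26027
```

```bash
python3 -c "
from h import *
for n in('scene','top'):
  d=snap(n);s=r.state();P=cloud(d);p=s['tcp_pos'];m=(np.hypot(P[...,0]-p[0],P[...,1]-p[1])<.06)&(P[...,2]>.15)&(P[...,2]<.6);q=P[m]
  print(n,len(q))
  if len(q)==0: continue
  for z in np.arange(.2,.42,.01):
    k=q[abs(q[:,2]-z)<.005]
    if len(k): print(round(z,3),len(k),k.min(0).round(3),k.max(0).round(3))
  if n=='scene':
    u=proj(d,[p])[0].astype(int); c=d['img'][u[1]-70:u[1]+40,u[0]-70:u[0]+70]; cv2.imwrite('pics/grip.png',cv2.resize(c,None,fx=5,fy=5))
"
```

```text
scene 3065
0.27 36 [0.619 0.066 0.266] [0.642 0.09  0.275]
0.28 44 [0.619 0.067 0.275] [0.643 0.09  0.285]
0.29 42 [0.619 0.066 0.285] [0.644 0.091 0.295]
0.3 42 [0.614 0.065 0.295] [0.643 0.089 0.305]
0.31 58 [0.613 0.065 0.305] [0.646 0.087 0.315]
0.32 57 [0.612 0.065 0.315] [0.647 0.09  0.325]
0.33 35 [0.602 0.059 0.325] [0.655 0.084 0.334]
0.34 79 [0.592 0.035 0.335] [0.672 0.1   0.345]
0.35 162 [0.588 0.035 0.345] [0.684 0.1   0.355]
0.36 163 [0.597 0.036 0.355] [0.682 0.08  0.365]
0.37 127 [0.581 0.043 0.365] [0.688 0.113 0.375]
0.38 177 [0.57  0.043 0.375] [0.688 0.115 0.385]
0.39 154 [0.576 0.045 0.385] [0.653 0.094 0.395]
0.4 127 [0.576 0.046 0.395] [0.652 0.092 0.405]
0.41 148 [0.575 0.045 0.405] [0.651 0.092 0.415]
top 5550
0.31 4 [0.641 0.071 0.308] [0.644 0.072 0.312]
0.34 21 [0.606 0.036 0.34 ] [0.665 0.062 0.345]
0.35 198 [0.585 0.036 0.345] [0.688 0.068 0.355]
0.36 442 [0.586 0.036 0.355] [0.685 0.066 0.364]
0.37 75 [0.584 0.043 0.368] [0.688 0.068 0.375]
0.38 420 [0.57  0.043 0.375] [0.689 0.094 0.385]
0.39 89 [0.576 0.044 0.385] [0.633 0.093 0.395]
0.4 55 [0.576 0.047 0.395] [0.63  0.09  0.405]
0.41 47 [0.576 0.047 0.405] [0.589 0.09  0.415]
```

View pics/grip.png

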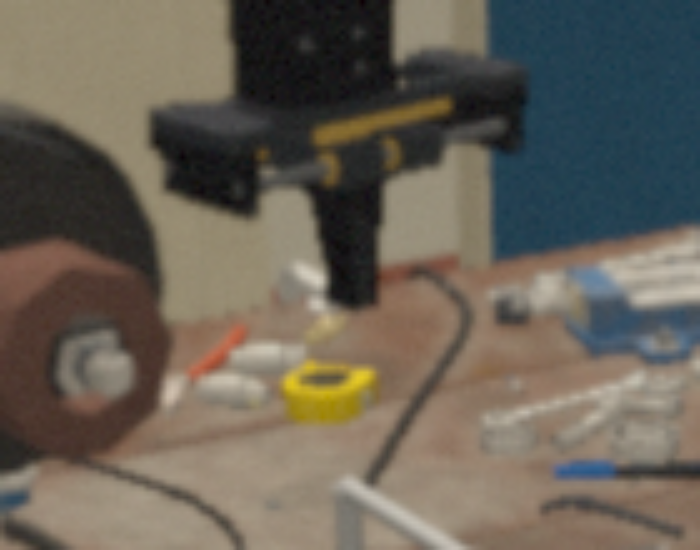

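The picture shows the shut fingertips about 26 mm above the reported TCP (tip at crop row 305, TCP projecting to row 350). The depth map agrees, with the finger bottom at z 0.266 against 0.240 reported. The missed grasp fits that too, so I'll command z 26 mm lower and go back to guard A.

```bash
python3 -c "
from h import *
goal(.5145,.0845,.24,135);goal(.5145,.0845,.064,135)"
```

```text
t 5.35 tcp [0.6295 0.0811 0.24  ] yaw 103.1 gap 0.9 F [-0.3 -0.2 -0.1] | go [ 2.930e+01 -1.113e+02  1.000e-01] [ -0.   -0.  -31.9]
t 5.35 tcp [0.6295 0.0811 0.24  ] yaw 103.1 gap 0.9 F [-0.3 -0.2 -0.1] | go [  29.2 -111.1  176.1] [ -0.   -0.  -31.9]
```

Call:
send_rows(
  moves=[
    [8,-30,0,0,0,-8,0.1],
    [16,-60,0,0,0,-16,0.1],
    [24,-90,0,0,0,-24,0.1],
    [29,-111,0,0,0,-32,0.1],
    [29,-111,45,0,0,-32,0.1],
    [29,-111,70,0,0,-32,0.1],
    [29,-111,85,0,0,-32,0.1],
    [29,-111,115,0,0,-32,0.1],
    [29,-111,145,0,0,-32,0.1],
    [29,-111,165,0,0,-32,0.1],
    [29,-111,175,0,0,-32,0.1],
    [29,-111,176,0,0,-32,0.1],
  ],
)

```text
time_s: 6.55
tcp_pos: [0.5135, 0.0843, 0.0636]
orientation: [-1.199, -2.901, 0.002]
contact_force: [1.0, -0.1, 0.6]
finger_gap: 0.552
```

Call:
send_rows(
  moves=[
    [0,0,0,0,0,0,-1],
    [0,0,0,0,0,0,-1],
    [0,0,0,0,0,0,-1],
    [0,0,0,0,0,0,-1],
    [0,0,0,0,0,0,-1],
    [0,0,0,0,0,0,-1],
    [0,0,0,0,0,0,-1],
    [0,0,0,0,0,0,-1],
    [0,0,0,0,0,0,-1],
  ],
)

```text
time_s: 7.45
tcp_pos: [0.5139, 0.0844, 0.0639]
orientation: [-1.199, -2.902, 0.001]
contact_force: [-0.9, 0.1, 3.9]
finger_gap: 0.141
```

```bash
python3 -c "
from h import *
goal(.5145,.0845,.22,135);goal(.6622,.0798,.22,94.8)"
```

```text
t 7.45 tcp [0.5139 0.0844 0.0639] yaw 135.1 gap 12.2 F [-0.9  0.1  3.9] | go [-1.000e-01  3.000e-01 -1.561e+02] [-0.1 -0.1  0.1]
t 7.45 tcp [0.5139 0.0844 0.0639] yaw 135.1 gap 12.2 F [-0.9  0.1  3.9] | go [-108.1  101.3 -156.4] [-0.1 -0.1 40.3]
```

Call:
send_rows(
  moves=[
    [0,0,-20,0,0,0,-1],
    [0,0,-60,0,0,0,-1],
    [0,0,-105,0,0,0,-1],
    [0,0,-156,0,0,0,-1],
    [-20,20,-156,0,0,8,-1],
    [-42,40,-156,0,0,16,-1],
    [-64,60,-156,0,0,24,-1],
    [-86,80,-156,0,0,32,-1],
    [-108,101,-156,0,0,40,-1],
    [-108,101,-156,0,0,40.3,-1],
    [-108,101,-130,0,0,40.3,-1],
    [-108,101,-115,0,0,40.3,-1],
  ],
)

```text
time_s: 8.65
tcp_pos: [0.6601, 0.0796, 0.1762]
orientation: [-2.123, -2.31, 0.007]
contact_force: [-1.7, 0.5, -1.0]
finger_gap: 0.14
```

```bash
python3 -c "
from h import *
goal(.6622,.0798,.124,94.8)
d=snap('scene');cv2.imwrite('pics/g2.png',cv2.resize(d['img'][60:280,160:400],None,fx=2.6,fy=2.6))"
```

```text
t 8.65 tcp [0.6601 0.0796 0.1762] yaw 94.8 gap 12.2 F [-1.7  0.5 -1. ] | go [ 0.   2.4 52.2] [-0.3  0.   0. ]
```

View pics/g2.png

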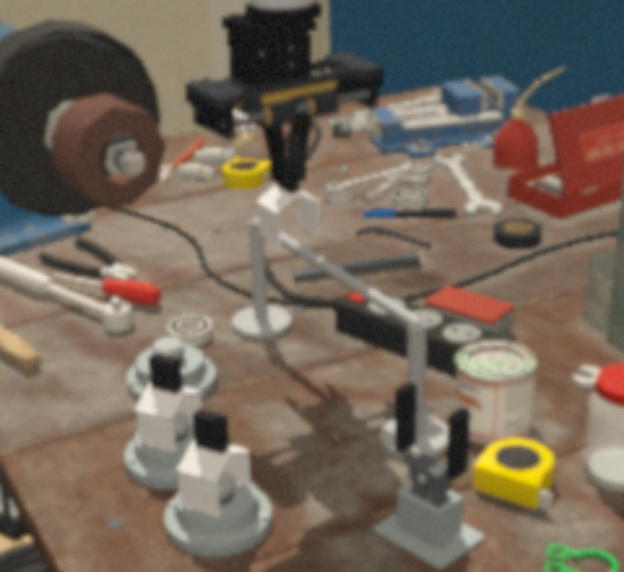

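Guard A is held over the rail, with its roof at crop (288,205) near the left post. Lowering it.

Call:
send_rows(
  moves=[
    [0,2,15,0,0,0,-1],
    [0,2,30,0,0,0,-1],
    [0,2,40,0,0,0,-1],
    [0,2,48,0,0,0,-1],
    [0,2,52,0,0,0,-1],
    [0,2,52,0,0,0,-1],
  ],
)

```text
time_s: 9.3
tcp_pos: [0.6614, 0.0799, 0.1226]
orientation: [-2.123, -2.31, 0.008]
contact_force: [2.2, 0.2, 0.3]
finger_gap: 0.139
```

```bash
python3 -c "
from h import *
goal(.6622,.0798,.122,94.8)"
```

```text
t 9.3 tcp [0.6614 0.0799 0.1226] yaw 94.8 gap 12.0 F [2.2 0.2 0.3] | go [-0.2  0.8  0.6] [-0.4  0.   0. ]
```

Call:
send_rows(
  moves=[
    [0,1,1,0,0,0,-1],
    [0,1,1.5,0,0,0,-0.4],
    [0,1,1.5,0,0,0,0.1],
    [0,1,1.5,0,0,0,0.1],
    [0,1,1.5,0,0,0,0.1],
    [0,1,1.5,0,0,0,0.1],
    [0,1,-15,0,0,0,0.1],
    [0,1,-45,0,0,0,0.1],
    [0,1,-90,0,0,0,0.1],
  ],
)

```text
time_s: 10.2
tcp_pos: [0.6615, 0.08, 0.2125]
orientation: [-2.121, -2.308, 0.014]
contact_force: [0.5, 0.3, 0.3]
finger_gap: 0.543
```

```bash
cat > gcheck.py <<'E'
from meas import *
def tabs():
  for n in('top','scene'):
    d=snap(n);P=cloud(d);g=d['img'].max(2)
    for m in comps((P[...,0]>.4)&(P[...,0]<.72)&(P[...,1]>-.22)&(P[...,1]<.16)&(g<75)&(P[...,2]>.095)&(P[...,2]<.18),8):
        q=P[m]; t=q[q[:,2]>q[:,2].max()-.008]; v=np.linalg.svd((t-t.mean(0))[:,:2])[2][0]; print(n,q.mean(0).round(4),'ztop',q[:,2].max().round(3),'ax',np.degrees(np.arctan2(v[1],v[0])).round(0)%180, 'n',len(q),'railoff mm',((t.mean(0)[0]-(.668-.084*(t.mean(0)[1]-.010)))*1e3).round(1))
E
python3 -c "
from gcheck import *
tabs()
goal(.463,-.0545,.2,125);goal(.463,-.0545,.063,125)"
```

```text
top [0.6585 0.0702 0.1679] ztop 0.174 ax 98.0 n 29 railoff mm -4.3
top [ 0.4629 -0.0536  0.115 ] ztop 0.119 ax 123.0 n 18 railoff mm -210.5
top [ 0.4599 -0.1647  0.1145] ztop 0.117 ax 121.0 n 28 railoff mm -222.8
scene [0.6589 0.0754 0.1575] ztop 0.171 ax 98.0 n 80 railoff mm -3.8
scene [ 0.4619 -0.0563  0.1056] ztop 0.114 ax 136.0 n 85 railoff mm -210.6
scene [ 0.4577 -0.169   0.1061] ztop 0.115 ax 123.0 n 104 railoff mm -224.5
t 10.3 tcp [0.6675 0.0794 0.2209] yaw 94.8 gap 47.8 F [ 1.2 -0.1  0.4] | go [-116.3 -215.1   19.3] [  0.4   0.1 -30.2]
t 10.3 tcp [0.6675 0.0794 0.2209] yaw 94.8 gap 47.8 F [ 1.2 -0.1  0.4] | go [-116.4 -216.   156.3] [  0.4   0.1 -30.2]
```

Guard A hangs: tab top at 0.172 as expected, 4 mm off the bar line and aligned with it. Now guard B.

Call:
send_rows(
  moves=[
    [-20,-38,0,0,0,-6,0.1],
    [-40,-76,0,0,0,-12,0.1],
    [-62,-114,0,0,0,-18,0.1],
    [-84,-154,0,0,0,-24,0.1],
    [-104,-194,0,0,0,-30,0.1],
    [-116,-216,20,0,0,-30,0.1],
    [-116,-216,60,0,0,-30,0.1],
    [-116,-216,100,0,0,-30,0.1],
    [-116,-216,140,0,0,-30,0.1],
    [-116,-216,153,0,0,-30,0.1],
    [-116,-216,155,0,0,-30,0.1],
  ],
)

```text
time_s: 11.4
tcp_pos: [0.4624, -0.0543, 0.0638]
orientation: [1.454, 2.781, 0.004]
contact_force: [-0.4, 0.6, -0.2]
finger_gap: 0.554
```

Call:
send_rows(
  moves=[
    [0,0,0,0,0,0,-1],
    [0,0,0,0,0,0,-1],
    [0,0,0,0,0,0,-1],
    [0,0,0,0,0,0,-1],
    [0,0,0,0,0,0,-1],
    [0,0,0,0,0,0,-1],
    [0,0,0,0,0,0,-1],
    [0,0,0,0,0,0,-1],
    [0,0,0,0,0,0,-1],
  ],
)

```text
time_s: 12.3
tcp_pos: [0.4628, -0.0542, 0.0642]
orientation: [1.454, 2.781, 0.005]
contact_force: [-0.0, -0.3, 6.3]
finger_gap: 0.138
```

```bash
python3 -c "
from h import *
goal(.666,.010,.22,94.8)"
```

```text
t 12.3 tcp [ 0.4628 -0.0542  0.0642] yaw 124.8 gap 12.0 F [-0.  -0.3  6.3] | go [ -63.5  204.2 -154.7] [ 0.3  0.  30. ]
```

Call:
send_rows(
  moves=[
    [0,0,-20,0,0,0,-1],
    [0,0,-60,0,0,0,-1],
    [0,0,-105,0,0,0,-1],
    [0,0,-155,0,0,0,-1],
    [-12,40,-155,0,0,7,-1],
    [-24,80,-155,0,0,14,-1],
    [-36,120,-155,0,0,21,-1],
    [-48,160,-155,0,0,28,-1],
    [-60,195,-155,0,0,30,-1],
    [-63,204,-155,0,0,30,-1],
    [-63,204,-140,0,0,30,-1],
    [-63,204,-115,0,0,30,-1],
  ],
)

```text
time_s: 13.5
tcp_pos: [0.6653, 0.0091, 0.1801]
orientation: [2.125, 2.309, 0.007]
contact_force: [0.2, -0.5, -1.4]
finger_gap: 0.139
```

```bash
python3 -c "
from h import *
goal(.666,.010,.124,94.8)"
```

```text
t 13.5 tcp [0.6653 0.0091 0.1801] yaw 94.7 gap 12.1 F [ 0.2 -0.5 -1.4] | go [ 0.9  0.4 56.1] [ 0.4 -0.  -0.1]
```

Call:
send_rows(
  moves=[
    [0,0,20,0,0,0,-1],
    [0,0,36,0,0,0,-1],
    [0,0,48,0,0,0,-1],
    [0,0,54,0,0,0,-1],
    [0,0,57,0,0,0,-1],
    [0,0,57.5,0,0,0,-1],
    [0,0,57.5,0,0,0,-0.4],
    [0,0,57.5,0,0,0,0.1],
    [0,0,57.5,0,0,0,0.1],
    [0,0,57.5,0,0,0,0.1],
    [0,0,57.5,0,0,0,0.1],
    [0,0,40,0,0,0,0.1],
  ],
)

```text
time_s: 14.7
tcp_pos: [0.6637, 0.0095, 0.1378]
orientation: [2.127, 2.311, 0.002]
contact_force: [-0.6, -0.0, -0.4]
finger_gap: 0.531
```

```bash
python3 -c "
from gcheck import *
goal(.4595,-.166,.22,121);goal(.4595,-.166,.064,121)"
```

```text
t 14.7 tcp [0.6637 0.0095 0.1378] yaw 94.8 gap 46.2 F [-0.6 -0.  -0.4] | go [-157.9 -217.9  -82.4] [  0.1  -0.  -26.2]
t 14.7 tcp [0.6637 0.0095 0.1378] yaw 94.8 gap 46.2 F [-0.6 -0.  -0.4] | go [-158.  -218.1   73.6] [  0.1  -0.  -26.2]
```

Call:
send_rows(
  moves=[
    [0,0,-40,0,0,0,0.1],
    [0,0,-82,0,0,0,0.1],
    [-25,-34,-82,0,0,-5,0.1],
    [-51,-70,-82,0,0,-10,0.1],
    [-78,-108,-82,0,0,-15,0.1],
    [-105,-145,-82,0,0,-20,0.1],
    [-132,-182,-82,0,0,-26,0.1],
    [-158,-218,-70,0,0,-26,0.1],
    [-158,-218,-30,0,0,-26,0.1],
    [-158,-218,15,0,0,-26,0.1],
    [-158,-218,55,0,0,-26,0.1],
    [-158,-218,74,0,0,-26,0.1],
  ],
)

```text
time_s: 15.9
tcp_pos: [0.4573, -0.1655, 0.0607]
orientation: [-1.552, -2.727, 0.001]
contact_force: [0.1, 0.4, 0.1]
finger_gap: 0.553
```

Call:
send_rows(
  moves=[
    [0,0,0,0,0,0,-1],
    [0,0,0,0,0,0,-1],
    [0,0,0,0,0,0,-1],
    [0,0,0,0,0,0,-1],
    [0,0,0,0,0,0,-1],
    [0,0,0,0,0,0,-1],
    [0,0,0,0,0,0,-1],
    [0,0,0,0,0,0,-1],
    [0,0,0,0,0,0,-1],
  ],
)

```text
time_s: 16.8
tcp_pos: [0.4581, -0.1656, 0.0616]
orientation: [-1.552, -2.728, -0.0]
contact_force: [-1.5, 0.9, 6.4]
finger_gap: 0.137
```

```bash
python3 -c "
from gcheck import *
tabs();goal(.672,-.06,.22,94.8)"
```

```text
top [0.6578 0.0757 0.1687] ztop 0.174 ax 96.0 n 51 railoff mm -4.5
top [0.6583 0.008  0.1702] ztop 0.173 ax 96.0 n 44 railoff mm -9.9
scene [0.6587 0.075  0.1579] ztop 0.171 ax 98.0 n 79 railoff mm -4.2
scene [0.6587 0.0035 0.1571] ztop 0.17 ax 97.0 n 70 railoff mm -11.4
scene [ 0.518  -0.1103  0.1753] ztop 0.18 ax 115.0 n 21 railoff mm -159.9
scene [ 0.5373 -0.1447  0.17  ] ztop 0.18 ax 117.0 n 93 railoff mm -142.4
scene [ 0.4987 -0.1854  0.1725] ztop 0.18 ax 34.0 n 56 railoff mm -185.2
scene [ 0.4766 -0.1749  0.1715] ztop 0.18 ax 77.0 n 15 railoff mm -206.1
scene [ 0.455  -0.1826  0.128 ] ztop 0.18 ax 33.0 n 331 railoff mm -230.8
scene [ 0.4325 -0.1955  0.1676] ztop 0.179 ax 117.0 n 30 railoff mm -251.6
t 16.9 tcp [ 0.4581 -0.1656  0.0616] yaw 120.7 gap 11.9 F [-1.1  1.3  6.8] | go [ -18.2  237.7 -158.7] [-0.1 -0.1 25.9]
```

Call:
send_rows(
  moves=[
    [0,0,-20,0,0,0,-1],
    [0,0,-60,0,0,0,-1],
    [0,0,-105,0,0,0,-1],
    [0,0,-158,0,0,0,-1],
    [-4,45,-158,0,0,5,-1],
    [-8,90,-158,0,0,10,-1],
    [-12,135,-158,0,0,15,-1],
    [-16,180,-158,0,0,20,-1],
    [-20,220,-158,0,0,26,-1],
    [-20,241,-158,0,0,26,-1],
    [-20,241,-145,0,0,26,-1],
    [-20,241,-118,0,0,26,-1],
  ],
)

```text
time_s: 18.1
tcp_pos: [0.6767, -0.0603, 0.1797]
orientation: [2.127, 2.312, 0.001]
contact_force: [-0.2, -0.9, -0.8]
finger_gap: 0.133
```

```bash
python3 -c "
from gcheck import *
goal(.676,-.06,.121,94.8)
for n in('scene','top'):
  d=snap(n);P=cloud(d);m=(P[...,0]>.64)&(P[...,0]<.70)&(P[...,1]>-.16)&(P[...,1]<.17)&(P[...,2]>.118)&(P[...,2]<.142)
  for a,b in((-.14,-.1),(-.02,-.015),(-.03,-.02),(-.04,-.03),(.03,.05),(.1,.14)):
    q=P[m&(P[...,1]>a)&(P[...,1]<b)]
    if len(q)>3: print(n,a,b,len(q),'x range',np.percentile(q[:,0],[3,50,97]).round(4),'pred',.668-.084*((a+b)/2-.01))
  for yc in(.075,.006):
    q=P[(abs(P[...,1]-yc)<.025)&(P[...,0]>.62)&(P[...,0]<.7)&(P[...,2]>.143)&(P[...,2]<.18)&(d['img'].max(2)<75)]
    for z in (.147,.154,.161,.168): 
      k=q[abs(q[:,2]-z)<.004]; print(n,yc,z,len(k),(k[:,0]+.084*(k[:,1]-yc)).mean().round(4) if len(k) else '')
"
```

```text
t 18.1 tcp [ 0.6767 -0.0603  0.1797] yaw 94.8 gap 11.5 F [-0.2 -0.9 -0.8] | go [ 0.3 -0.7 58.7] [ 0. -0. -0.]
scene -0.14 -0.1 63 x range [0.6739 0.6763 0.6857] pred 0.6789200000000001
scene 0.03 0.05 17 x range [0.6591 0.6631 0.6667] pred 0.6654800000000001
scene 0.1 0.14 34 x range [0.6447 0.6561 0.6622] pred 0.65876
scene 0.075 0.147 17 0.6593
scene 0.075 0.154 17 0.6592
scene 0.075 0.161 20 0.6583
scene 0.075 0.168 26 0.6584
scene 0.006 0.147 17 0.6613
scene 0.006 0.154 20 0.6593
scene 0.006 0.161 17 0.6576
scene 0.006 0.168 21 0.6574
top -0.14 -0.1 116 x range [0.6738 0.6788 0.6859] pred 0.6789200000000001
top 0.075 0.147 0 
top 0.075 0.154 0 
top 0.075 0.161 0 
top 0.075 0.168 0 
top 0.006 0.147 0 
top 0.006 0.154 0 
top 0.006 0.161 0 
top 0.006 0.168 0
```

Call:
send_rows(
  moves=[
    [0,-1,20,0,0,0,-1],
    [0,-1,36,0,0,0,-1],
    [0,-1,48,0,0,0,-1],
    [0,-1,55,0,0,0,-1],
    [0,-1,59,0,0,0,-1],
    [0,-1,60,0,0,0,-1],
    [0,-1,60,0,0,0,-0.4],
    [0,-1,60,0,0,0,0.1],
    [0,-1,60,0,0,0,0.1],
    [0,-1,60,0,0,0,0.1],
    [0,-1,60,0,0,0,0.1],
    [0,-1,40,0,0,0,0.1],
  ],
)

```text
time_s: 19.4
tcp_pos: [0.6682, -0.0591, 0.132]
orientation: [-2.119, -2.3, 0.016]
contact_force: [0.7, 0.4, 0.3]
finger_gap: 0.527
```

Call:
send_rows(
  moves=[
    [0,0,-20,0,0,0,0.1],
    [0,0,-60,0,0,0,0.1],
    [0,-40,-90,0,0,0,0.1],
    [0,-80,-90,0,0,0,0.1],
    [0,-120,-90,0,0,0,0.1],
    [0,-120,-90,0,0,0,0.1],
  ],
)

```text
time_s: 20.0
tcp_pos: [0.5448, -0.0704, 0.2239]
orientation: [-2.12, -2.293, 0.017]
contact_force: [0.1, 0.4, 0.4]
finger_gap: 0.55
```

```bash
python3 -c "
from gcheck import *
goal(.666,.010,.22,94.8)
tabs()
d=snap('scene');P=cloud(d)
for yc in(.075,.006,-.063):
    q=P[(abs(P[...,1]-yc)<.025)&(P[...,0]>.62)&(P[...,0]<.7)&(P[...,2]>.143)&(P[...,2]<.18)&(d['img'].max(2)<75)]
    x=q[:,0]+.084*(q[:,1]-yc); print(yc,len(q),'tilt',np.polyfit(q[:,2],x,1)[0])
cv2.imwrite('pics/g3.png',cv2.resize(d['img'][110:280,180:400],None,fx=3,fy=3))
from scipy.optimize import least_squares
d=snap('top');P=cloud(d)
for c in((.5145,.0845),(.463,-.0535),(.459,-.165)):
  for lo,hi,rr in((.046,.054,None),(.026,.034,.036)):
    q=P[(np.hypot(P[...,0]-c[0],P[...,1]-c[1])<.06)&(P[...,2]>lo)&(P[...,2]<hi)]
    cc,rad=cv2.minEnclosingCircle((q[:,:2]*1000).astype(np.float32)); print(c,lo,len(q),'mean',q.mean(0).round(4),'enc',np.round(cc,1),round(rad,1))
"
```

```text
t 20.0 tcp [ 0.5448 -0.0704  0.2239] yaw 94.5 gap 47.8 F [0.1 0.4 0.4] | go [ 70.7 127.2   1.7] [-1.2 -0.4 -0.3]
top [0.6569 0.0812 0.1691] ztop 0.174 ax 92.0 n 26 railoff mm -4.8
scene [0.6589 0.0754 0.1575] ztop 0.171 ax 102.0 n 80 railoff mm -4.2
scene [0.6584 0.0033 0.1577] ztop 0.171 ax 97.0 n 72 railoff mm -11.8
scene [ 0.6671 -0.0671  0.1577] ztop 0.172 ax 102.0 n 94 railoff mm -7.8
0.075 75 tilt -0.05916083817858159
0.006 68 tilt -0.14846275753692106
-0.063 88 tilt -0.055610346859925226
(0.5145, 0.0845) 0.046 0 mean [nan nan nan] enc [0. 0.] 0.0
(0.5145, 0.0845) 0.026 0 mean [nan nan nan] enc [0. 0.] 0.0
(0.463, -0.0535) 0.046 0 mean [nan nan nan] enc [0. 0.] 0.0
(0.463, -0.0535) 0.026 0 mean [nan nan nan] enc [0. 0.] 0.0
(0.459, -0.165) 0.046 159 mean [ 0.4571 -0.1645  0.0495] enc [ 457.4 -164.6] 16.8
(0.459, -0.165) 0.026 599 mean [ 0.4591 -0.1646  0.0301] enc [ 458.2 -164.9] 37.4<string>:15: RuntimeWarning: Mean of empty slice.
  ret = um.true_divide(
```

View pics/g3.png

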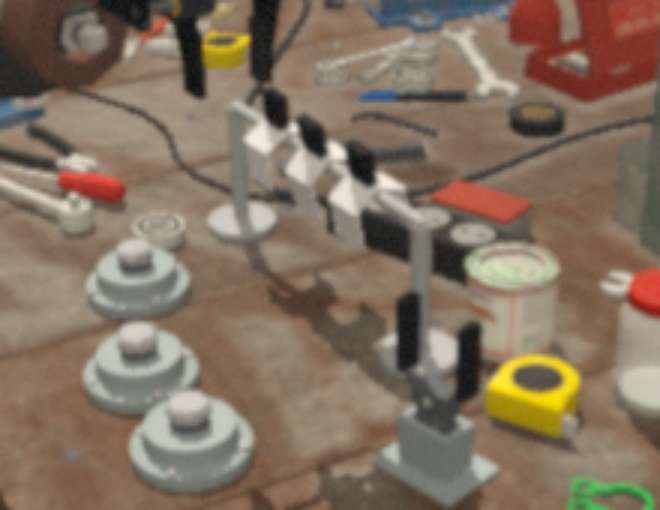

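All three guards hang astride the rail, with tabs at crop (277,107), (312,135) and (360,162) and tilts of 0.15 rad or less. The shafts are bare. Next I grip the pliers at about (0.610, -0.2735), handle axis 107°, so the tool's yaw is 17°.

```bash
python3 -c "
from meas import *
goal(.610,-.2735,.22,17);goal(.610,-.2735,.064,17)
for n in('top','scene'):
  d=snap(n);P=cloud(d)
  for o in rings(d,P): print(n,'ring',np.round(o,4))
d=snap('top');P=cloud(d); m=(P[...,0]>.40)&(P[...,0]<.68)&(P[...,1]<-.2)&(P[...,1]>-.47)
print(np.histogram(P[m][:,2],np.arange(-.004,.012,.001)))
"
```

```text
t 20.2 tcp [ 0.5512 -0.0687  0.2243] yaw 94.7 gap 48.0 F [ 0.7 -0.3 -0.4] | go [-209.    41.8    3. ] [-0.9  0.5 77.7]
t 20.2 tcp [ 0.5512 -0.0687  0.2243] yaw 94.7 gap 48.0 F [ 0.7 -0.3 -0.4] | go [-209.5   44.3  158.9] [-0.9  0.5 77.7]
top ring [  0.6574  -0.3415 279.9027  33.       2.9461]
top ring [  0.661   -0.4542 101.2462  20.       2.0691]
top ring [  0.6427  -0.3752 152.118   35.       3.1174]
top ring [  0.5845  -0.3781 105.4948  29.       3.3081]
top ring [  0.5726  -0.3997 234.2665 238.       4.8913]
top ring [ 0.5066 -0.4359 56.5596 40.      3.8585]
top ring [  0.4166  -0.4391 296.8774  38.       3.18  ]
top ring [  0.3982  -0.3176  36.2441 100.       4.728 ]
top ring [  0.3899  -0.3501 311.3084  21.       2.8576]
scene ring [ 6.030000e-01 -2.716000e-01  2.953092e+02  2.670000e+02  7.356000e+00]
scene ring [  0.4942  -0.3174 304.7376 115.       2.0234]
scene ring [  0.5732  -0.4014 234.4825 166.       2.1714]
scene ring [  0.4675  -0.4225  71.8652 187.       2.2015]
(array([ 204,  646, 1487, 2236, 2728, 2219, 1349,  606,  369,  279,  225,
        125,   60,   18,   13]), array([-0.004, -0.003, -0.002, -0.001,  0.   ,  0.001,  0.002,  0.003,
        0.004,  0.005,  0.006,  0.007,  0.008,  0.009,  0.01 ,  0.011]))
```

Call:
send_rows(
  moves=[
    [-20,4,0,0,0,8,1],
    [-42,8,0,0,0,16,1],
    [-64,12,0,0,0,24,1],
    [-86,16,0,0,0,32,1],
    [-108,21,0,0,0,40,1],
    [-130,26,0,0,0,48,1],
    [-152,30,0,0,0,56,1],
    [-174,35,0,0,0,64,1],
    [-196,40,0,0,0,72,1],
    [-209,42,3,-0.9,0.5,77.7,1],
    [-209,43,30,-0.9,0.5,77.7,1],
    [-209,43,50,-0.9,0.5,77.7,1],
  ],
)

```text
time_s: 21.55
tcp_pos: [0.6106, -0.2743, 0.171]
orientation: [3.106, 0.464, -0.004]
contact_force: [1.0, 0.5, -0.6]
finger_gap: 0.996
```

```bash
python3 -c "
from meas import *
goal(.610,-.2735,.064,17)
d=snap('scene');cv2.imwrite('pics/p1.png',cv2.resize(d['img'][130:290,250:430],None,fx=3.5,fy=3.5))"
```

```text
t 21.55 tcp [ 0.6106 -0.2743  0.171 ] yaw 17.0 gap 86.6 F [ 1.   0.5 -0.6] | go [ -0.   -1.1 107. ] [ 0.   0.2 -0. ]
```

View pics/p1.png

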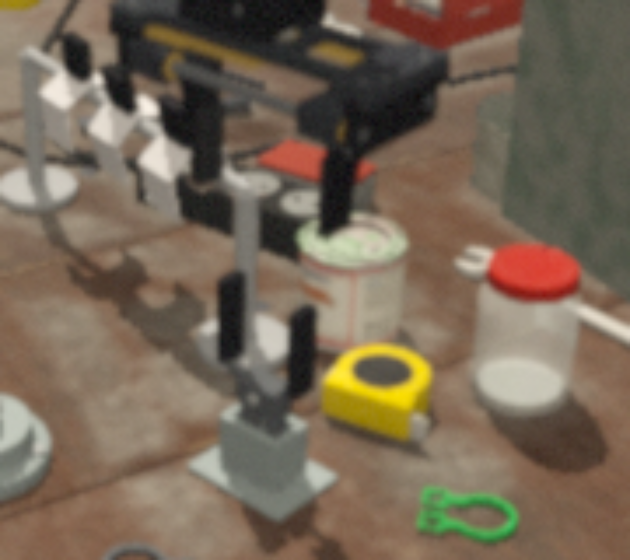

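The fingers at crop (205,130) and (337,190) straddle the handles at (230,315) and (302,350). Descend and close to 66 mm.

Call:
send_rows(
  moves=[
    [0,-1,40,0,0,0,1],
    [0,-1,75,0,0,0,1],
    [0,-1,100,0,0,0,1],
    [0,-1,107,0,0,0,1],
    [0,-1,107,0,0,0,0.8],
    [0,-1,107,0,0,0,0.6],
    [0,-1,107,0,0,0,0.52],
    [0,-1,107,0,0,0,0.52],
    [0,-1,107,0,0,0,0.52],
    [0,-1,107,0,0,0,0.52],
  ],
  squeeze=30,
)

```text
time_s: 22.6
tcp_pos: [0.6088, -0.2726, 0.062]
orientation: [-3.107, -0.465, 0.008]
contact_force: [1.1, -0.9, 5.6]
finger_gap: 0.765
```

```bash
python3 -c "
from meas import *
goal(.610,-.2735,.134,17)"
```

```text
t 22.6 tcp [ 0.6088 -0.2726  0.062 ] yaw 17.0 gap 66.5 F [ 1.1 -0.9  5.6] | go [  0.5   1.2 -72. ] [-0.   0.3  0. ]
```

Call:
send_rows(
  moves=[
    [0,0,-5,0,0,0,0.52],
    [0,0,-15,0,0,0,0.52],
    [0,0,-30,0,0,0,0.52],
    [0,0,-50,0,0,0,0.52],
    [0,0,-75,0,0,0,0.52],
    [0,0,-95,0,0,0,0.52],
    [0,0,-95,0,0,0,0.52],
  ],
)

```text
time_s: 23.3
tcp_pos: [0.6107, -0.2739, 0.1609]
orientation: [3.104, 0.464, 0.001]
contact_force: [0.6, -1.4, -0.8]
finger_gap: 0.762
```

```bash
python3 -c "
from meas import *
goal(.610,-.2735,.134,17)
d=snap('scene');cv2.imwrite('pics/p2.png',cv2.resize(d['img'][130:340,250:430],None,fx=2.8,fy=2.8))
P=cloud(d);m=(P[...,0]>.58)&(P[...,0]<.64)&(P[...,1]>-.32)&(P[...,1]<-.23)&(P[...,2]>.05);print('lowest',np.sort(P[m][:,2])[:8].round(4))"
```

```text
t 23.3 tcp [ 0.6107 -0.2739  0.1609] yaw 17.0 gap 66.3 F [ 0.6 -1.4 -0.8] | go [-0.6 -0.7 26.8] [0.2 0.  0. ]
lowest [0.1022 0.1036 0.1038 0.1043 0.1048 0.1051 0.1058 0.1064]
```

View pics/p2.png

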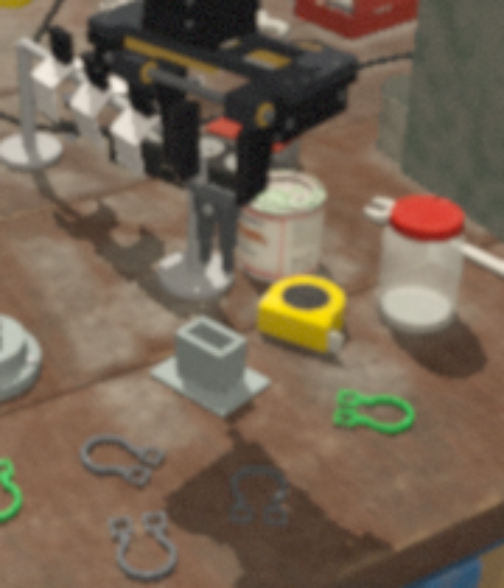

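The pliers hang from the gripper at crop (215,230), and the pocket is empty. The rings are at crop (118,458), (258,495) and (145,545), with green ones at (375,410) and (5,490). Now I measure the rings and the pliers in the hand, averaged over several frames.

```bash
cat > meas2.py <<'E'
from meas import *
def avg(n,k=5):
    ds=[snap(n) for _ in range(k)]; d=ds[0]
    z=np.array([q['z_map'] for q in ds]); z[z==0]=np.nan; d['z_map']=np.nan_to_num(np.nanmedian(z,0)); d['img']=np.mean([q['img'] for q in ds],0).astype(np.uint8); return d,cloud(d)
def band(v,lo,hi): return np.maximum(0,np.maximum(lo-v,v-hi))
def ringres(p,q):
    dd=q-p[:2]; c,s=np.cos(p[2]),np.sin(p[2]); x=dd@[c,s]; y=abs(dd@[-s,c])
    return np.minimum(abs(np.hypot(x,y)-.0183),np.maximum(abs(x-.031),abs(y-.012))*.4)
def findrings(n,seeds,k=5,dp=None):
    d,P=dp or avg(n,k); out=[]
    for sx,sy,sa in seeds:
        m=(np.hypot(P[...,0]-sx,P[...,1]-sy)<.055)&(P[...,2]>.0028)&(P[...,2]<.010)
        hsv=cv2.cvtColor(d['img'],cv2.COLOR_BGR2HSV).astype(int); m&=~((hsv[...,1]>120)&(hsv[...,0]>40)&(hsv[...,0]<80))
        cs=comps(m,20)
        if not cs: out.append(None); continue
        mm=max(cs,key=lambda c:c.sum()); q=onplane(d,np.argwhere(mm)[:,::-1],.005)[:,:2]
        b=min((least_squares(ringres,[sx,sy,np.radians(sa)+e],args=(q,),loss='soft_l1',f_scale=.0015) for e in(-.3,0,.3)),key=lambda s:s.cost)
        out.append((b.x[0].round(4),b.x[1].round(4),np.degrees(b.x[2]).round(1)%360,len(q),round(1e3*np.sqrt(np.mean(b.fun**2)),2)))
    return out
SE=[(.573,-.4014,225),(.494,-.3174,305),(.467,-.4215,72)]
def pl(d,P,zt):
    """pliers nose-bar points in the tool frame, mm"""
    s=r.state(); R0=R.from_rotvec(s['orientation']); T=R0.inv().apply((P.reshape(-1,3)-s['tcp_pos']))*1e3
    return T
E
python3 - <<'E'
from meas2 import *
dt=avg('top');ds=avg('scene')
print('top',findrings('top',SE,dp=dt)); print('scene',findrings('scene',SE,dp=ds))
T=pl(*ds,0); 
for z0,z1 in((-5,5),(5,15),(15,25),(25,35),(35,45),(45,52),(52,57)):
    k=T[(abs(T[:,0])<25)&(abs(T[:,1])<30)&(T[:,2]>z0)&(T[:,2]<z1)]
    if len(k): print(z0,z1,len(k),'x',np.percentile(k[:,0],[2,10,30,50,70,90,98]).round(1),'y',np.percentile(k[:,1],[2,50,98]).round(1))
for n,(d,P) in(('top',dt),('scene',ds)):
    for c in((.5145,.0845),(.463,-.0535),(.459,-.165)):
        q=P[(np.hypot(P[...,0]-c[0],P[...,1]-c[1])<.05)&(P[...,2]>.047)&(P[...,2]<.053)]; f=P[(np.hypot(P[...,0]-c[0],P[...,1]-c[1])<.06)&(P[...,2]>.027)&(P[...,2]<.033)]
        cc=[cv2.minEnclosingCircle((v[:,:2]*1000).astype(np.float32)) if len(v)>10 else 0 for v in(q,f)]
        print(n,'head',len(q),q.mean(0).round(4),np.round(cc[0][0],1),round(cc[0][1],1),'face',len(f),np.round(cc[1][0],1),round(cc[1][1],1))
    q=P[(P[...,2]>.041)&(P[...,2]<.049)&(P[...,1]<-.24)&(P[...,1]>-.31)&(P[...,0]<.65)&(P[...,0]>.57)]; rc=cv2.minAreaRect((q[:,:2]*1000).astype(np.float32)); print('stand rim',np.round(rc[0],1),np.round(rc[1],1),round(rc[2],1))
E
```

```text
top [(np.float64(0.5691), np.float64(-0.4088), np.float64(225.0), 41, np.float64(2.72)), None, (np.float64(0.4662), np.float64(-0.4215), np.float64(72.1), 160, np.float64(2.28))]
scene [(np.float64(0.5736), np.float64(-0.4005), np.float64(235.6), 159, np.float64(2.33)), (np.float64(0.4945), np.float64(-0.3169), np.float64(349.2), 69, np.float64(1.95)), (np.float64(0.4678), np.float64(-0.4219), np.float64(72.4), 186, np.float64(2.31))]
-5 5 69 x [-9.6 -7.8 -6.8 -6.1 -5.2  4.1  9.3] y [-12.9   8.4  18.2]
5 15 39 x [-6.3 -6.  -3.3 -3.  -0.2  5.9  8.8] y [-12.8  12.4  16.7]
15 25 54 x [-4.  -3.7 -3.1 -1.   2.6  8.   9. ] y [-12.3   9.9  16.5]
25 35 51 x [-3.9 -3.2 -2.5  0.   3.1  6.9  9.9] y [-12.4  -4.8  16.6]
35 45 36 x [-1.1 -0.4  0.   0.6  1.6  5.   6. ] y [-12.4   1.6  16.5]
45 52 24 x [-0.5 -0.2  0.3  1.   2.8  4.2  7.4] y [-11.9   0.1  16.6]
52 57 10 x [0.5 0.6 1.3 1.5 1.9 3.9 5.1] y [-12.2   8.3  13.6]
top head 151 [0.5135 0.0875 0.0493] [513.9  87.9] 16.3 face 569 [515.2  88. ] 37.1meas2.py:4: RuntimeWarning: All-NaN slice encountered
  z=np.array([q['z_map'] for q in ds]); z[z==0]=np.nan; d['z_map']=np.nan_to_num(np.nanmedian(z,0)); d['img']=np.mean([q['img'] for q in ds],0).astype(np.uint8); return d,cloud(d)
<stdin>:12: RuntimeWarning: Mean of empty slice.
  ret = um.true_divide(
Traceback (most recent call last):
TypeError: 'int' object is not subscriptable
```

```bash
cat >> meas2.py <<'E'
def pliers(k=4):
    """pliers axis in the tool frame (mm) as scene camera sees it, and in world"""
    d,P=avg('scene',k); T=pl(d,P,0); s=r.state(); R0=R.from_rotvec(s['orientation'])
    for z0,z1 in((25,35),(36,45),(45,52),(52,60)):
        w=T[(abs(T[:,0])<20)&(abs(T[:,1])<35)&(T[:,2]>z0)&(T[:,2]<z1)]
        if len(w): 
            a,b=np.percentile(w[:,:2],[3,97],axis=0); c=(a+b)/2; wc=s['tcp_pos']+R0.apply([c[0]/1e3,c[1]/1e3,0]); print(z0,z1,len(w),'x',a[0].round(1),b[0].round(1),'y',a[1].round(1),b[1].round(1),'zmax',w[:,2].max().round(1),'mid',c.round(1),'world',wc[:2].round(4))
    return d,P
E
python3 -c "
from meas2 import *
goal(.476,-.395,.161,72.4);goal(.476,-.395,.090,72.4)"
```

```text
t 23.85 tcp [ 0.6091 -0.2725  0.1565] yaw 17.0 gap 66.4 F [ 0.4 -0.2 -1.1] | go [-163.1   78.2   -3.7] [ -0.2   0.3 -55.4]
t 23.85 tcp [ 0.6091 -0.2725  0.1565] yaw 17.0 gap 66.4 F [ 0.4 -0.2 -1.1] | go [-162.7   78.3   67.3] [ -0.2   0.3 -55.4]
```

Call:
send_rows(
  moves=[
    [-22,11,-4,0,0,-7.5,0.52],
    [-45,22,-4,0,0,-15,0.52],
    [-68,33,-4,0,0,-22.5,0.52],
    [-90,44,-4,0,0,-30,0.52],
    [-112,54,-4,0,0,-37.5,0.52],
    [-135,65,-4,0,0,-45,0.52],
    [-155,75,-4,0,0,-52,0.52],
    [-163,78,20,0,0,-55.4,0.52],
    [-163,78,40,0,0,-55.4,0.52],
    [-163,78,42,0,0,-55.4,0.52],
    [-163,78,42,0,0,-55.4,0.52],
    [-163,78,42,0,0,-55.4,0.52],
  ],
)

```text
time_s: 25.05
tcp_pos: [0.4766, -0.3952, 0.1163]
orientation: [-2.534, -1.855, 0.007]
contact_force: [0.1, 0.6, -2.2]
finger_gap: 0.761
```

```bash
python3 -W ignore - <<'E'
from meas2 import *
goal(.476,-.395,.090,72.4)
d,P=pliers()
print(findrings('scene',SE,dp=(d,P)))
c=d['img'][230:360,240:400]; cv2.imwrite('pics/r1.png',cv2.resize(c,None,fx=4.5,fy=4.5,interpolation=cv2.INTER_CUBIC))
E
```

```text
t 25.05 tcp [ 0.4766 -0.3952  0.1163] yaw 72.4 gap 66.2 F [ 0.1  0.6 -2.2] | go [ 0.1 -0.5 26.3] [-0.2  0.2  0. ]
25 35 34 x -4.7 6.9 y -14.0 14.9 zmax 34.2 mid [1.1 0.4] world [ 0.4771 -0.394 ]
36 45 42 x -1.4 5.0 y -14.0 15.6 zmax 44.8 mid [1.8 0.8] world [ 0.4777 -0.3935]
45 52 29 x -0.8 4.4 y -13.9 15.8 zmax 51.9 mid [1.8 0.9] world [ 0.4778 -0.3935]
52 60 13 x 0.0 3.8 y -12.5 15.4 zmax 58.6 mid [1.9 1.4] world [ 0.4783 -0.3936]
[(np.float64(0.5736), np.float64(-0.4007), np.float64(235.4), 161, np.float64(2.34)), (np.float64(0.4942), np.float64(-0.3165), np.float64(250.10000000000002), 39, np.float64(1.25)), (np.float64(0.4677), np.float64(-0.4219), np.float64(72.2), 189, np.float64(2.32))]
```

View pics/r1.png

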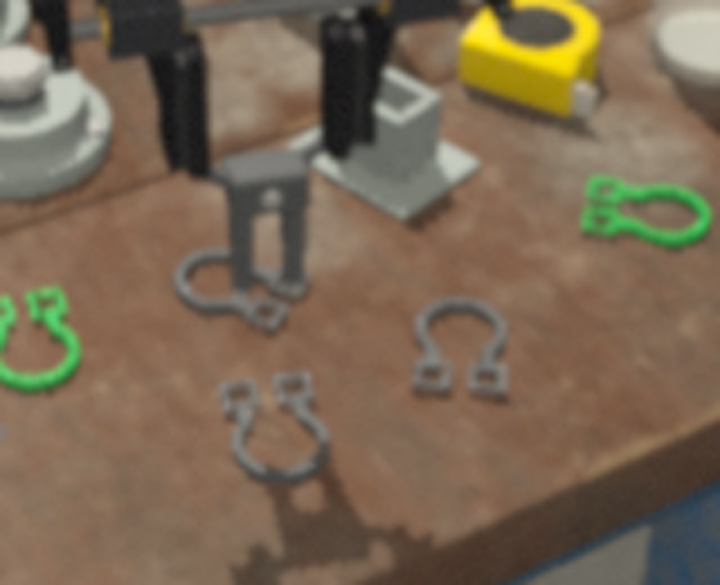

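The pliers hover over ring 3: tips at crop (240,285) and (293,285), ring eyes at (240,392) and (292,385). The offset is about 1 mm. Approach to about 10 mm above.

Call:
send_rows(
  moves=[
    [1,-1,15,-0.2,0.2,0,0.52],
    [1,-1,30,-0.2,0.2,0,0.52],
    [1,-1,42,-0.2,0.2,0,0.52],
    [1,-1,49,-0.2,0.2,0,0.52],
    [1,-1,49,-0.2,0.2,0,0.52],
    [1,-1,49,-0.2,0.2,0,0.52],
    [1,-1,49,-0.2,0.2,0,0.52],
  ],
)

```text
time_s: 25.95
tcp_pos: [0.4758, -0.3942, 0.0677]
orientation: [2.535, 1.856, 0.001]
contact_force: [0.0, 0.3, -2.1]
finger_gap: 0.762
```

```bash
python3 -W ignore - <<'E'
from meas2 import *
goal(.4772,-.396,.056,72.2)
d,P=pliers()
goal(.4772,-.396,.056,72.2)
E
```

```text
t 25.95 tcp [ 0.4758 -0.3942  0.0677] yaw 72.4 gap 66.3 F [ 0.   0.3 -2.1] | go [-1.3  1.8 11.7] [ 0.  -0.   0.2]
25 35 33 x -3.4 4.6 y -14.0 15.9 zmax 34.7 mid [0.6 0.9] world [ 0.4769 -0.3936]
36 45 34 x -0.5 5.1 y -14.0 14.9 zmax 44.9 mid [2.3 0.4] world [ 0.4769 -0.3919]
45 52 20 x -0.5 5.8 y -13.8 15.0 zmax 51.5 mid [2.7 0.6] world [ 0.4771 -0.3916]
52 60 11 x 1.5 3.7 y -12.6 15.5 zmax 57.1 mid [2.6 1.5] world [ 0.478  -0.3919]
t 26.15 tcp [ 0.4758 -0.3939  0.0676] yaw 72.4 gap 66.6 F [-0.6  0.5 -1.9] | go [-1.5  2.  11.6] [ 0.  -0.   0.2]
```

Call:
send_rows(
  moves=[
    [-0.5,0,4,0,0,0,0.52],
    [-0.5,0,6,0,0,0,0.52],
    [-0.5,0,8,0,0,0,0.52],
    [-0.5,0,9,0,0,0,0.52],
    [-0.5,0,10,0,0,0,0.52],
    [-0.5,0,10,0,0,0,0.52],
    [-0.5,0,10,0,0,0,0.52],
  ],
)

```text
time_s: 26.85
tcp_pos: [0.4756, -0.3945, 0.0576]
orientation: [2.535, 1.856, 0.001]
contact_force: [0.0, -0.0, -2.3]
finger_gap: 0.761
```

```bash
python3 -W ignore - <<'E'
from meas2 import *
goal(.4772,-.396,.056,72.2)
E
```

```text
t 26.85 tcp [ 0.4756 -0.3945  0.0576] yaw 72.4 gap 66.2 F [ 0.  -0.  -2.3] | go [-1.   2.   1.6] [ 0.  -0.   0.2]
```

Call:
send_rows(
  moves=[
    [0,0,1,0,0,0,0.52],
    [0,0,1.5,0,0,0,0.52],
    [0,0,2,0,0,0,0.52],
    [0,0,2,0,0,0,0.52],
  ],
)

```text
time_s: 27.25
tcp_pos: [0.4757, -0.3947, 0.056]
orientation: [2.534, 1.856, 0.002]
contact_force: [-0.8, -0.1, 0.4]
finger_gap: 0.765
```

Call:
send_rows(
  moves=[
    [0,0,0.7,0,0,0,0.52],
    [0,0,1,0,0,0,0.52],
    [0,0,1,0,0,0,0.52],
  ],
)

```text
time_s: 27.55
tcp_pos: [0.4759, -0.3951, 0.0558]
orientation: [2.534, 1.855, 0.002]
contact_force: [-1.5, 0.9, 5.2]
finger_gap: 0.761
```

```bash
python3 -W ignore - <<'E'
from meas2 import *
goal(.4772,-.396,.056,72.2)
d,P=pliers(3)
print(findrings('scene',SE,dp=(d,P)))
c=d['img'][280:350,265:345]; cv2.imwrite('pics/r2.png',cv2.resize(c,None,fx=7,fy=7,interpolation=cv2.INTER_CUBIC))
E
```

```text
t 27.55 tcp [ 0.4759 -0.3951  0.0558] yaw 72.4 gap 66.2 F [-1.5  0.9  5.2] | go [-0.5  1.5 -0.2] [ 0.1 -0.   0.2]
25 35 32 x -3.1 6.5 y -14.6 15.1 zmax 34.5 mid [1.7 0.3] world [ 0.4767 -0.3936]
36 45 32 x -0.1 6.9 y -14.4 14.7 zmax 45.0 mid [3.4 0.1] world [ 0.477  -0.3919]
45 52 99 x -19.3 10.1 y -17.9 19.6 zmax 51.9 mid [-4.6  0.8] world [ 0.4753 -0.3997]
52 60 390 x -19.4 18.8 y -33.4 33.3 zmax 58.7 mid [-0.3 -0.1] world [ 0.4757 -0.3954]
[(np.float64(0.5736), np.float64(-0.4006), np.float64(235.5), 162, np.float64(2.37)), None, (np.float64(0.4678), np.float64(-0.4222), np.float64(71.4), 193, np.float64(2.21))]
```

View pics/r2.png

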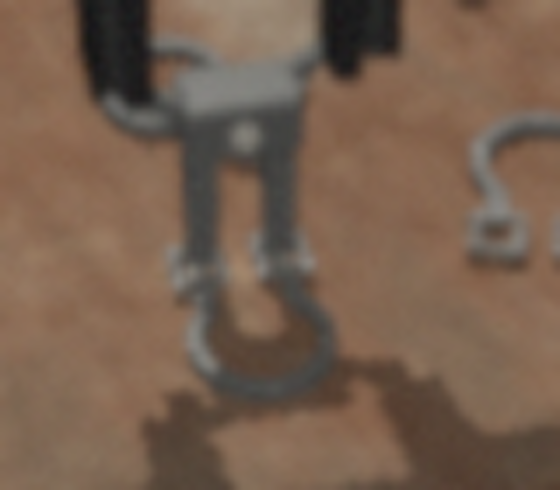

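The picture shows both pins in the eyes (crop (195,265) and (285,262)). Contact force came at TCP z 0.056, so the tips sit 56 mm below the TCP. Back off 0.5 mm and spread.

Call:
send_rows(
  moves=[
    [0,0,-0.8,0,0,0,0.44],
    [0,0,-0.8,0,0,0,0.36],
    [0,0,-0.8,0,0,0,0.28],
    [0,0,-0.8,0,0,0,0.2],
    [0,0,-0.8,0,0,0,0.12],
    [0,0,-0.8,0,0,0,0.04],
    [0,0,-0.8,0,0,0,-0.04],
    [0,0,-0.8,0,0,0,-0.12],
    [0,0,-0.8,0,0,0,-0.2],
    [0,0,-0.8,0,0,0,-0.26],
    [0,0,-0.8,0,0,0,-0.27],
    [0,0,-0.8,0,0,0,-0.27],
  ],
  squeeze=38,
)

```text
time_s: 28.9
tcp_pos: [0.4758, -0.3951, 0.0566]
orientation: [2.534, 1.855, 0.002]
contact_force: [-0.6, 0.1, -1.9]
finger_gap: 0.375
```

```bash
python3 -W ignore - <<'E'
from meas2 import *
goal(.4772,-.396,.056,72.2)
d,P=avg('scene',4)
def openring(d,P,c,z,rad=.05,tol=.004):
    m=(np.hypot(P[...,0]-c[0],P[...,1]-c[1])<rad)&(abs(P[...,2]-z)<tol); return P[m]
q=openring(d,P,(.4687,-.4195),.0055,tol=.003); print(len(q))
s=r.state();T=(R.from_rotvec(s['orientation']).inv().apply(q-s['tcp_pos'])*1e3)
print('tool x range',np.percentile(T[:,0],[1,5,50,95,99]).round(1),'y',np.percentile(T[:,1],[1,5,50,95,99]).round(1))
f=T[T[:,0]<-20]; A=np.c_[2*f[:,:2],np.ones(len(f))]; x=np.linalg.lstsq(A,(f[:,:2]**2).sum(1),rcond=None)[0]; print('circle',x[:2].round(1),np.sqrt(x[2]+x[:2]@x[:2]).round(1))
c=d['img'][280:350,265:345]; cv2.imwrite('pics/r3.png',cv2.resize(c,None,fx=7,fy=7,interpolation=cv2.INTER_CUBIC))
E
```

```text
t 28.9 tcp [ 0.4758 -0.3951  0.0566] yaw 72.4 gap 32.6 F [-0.6  0.1 -1.9] | go [-0.5  1.6  0.6] [ 0.1 -0.   0.2]
186
tool x range [-42.9 -42.  -14.9   9.5  13.9] y [-31.9 -28.1  -4.3  28.2  31.3]
circle [-18.7   0.5] 23.7
```

View pics/r3.png

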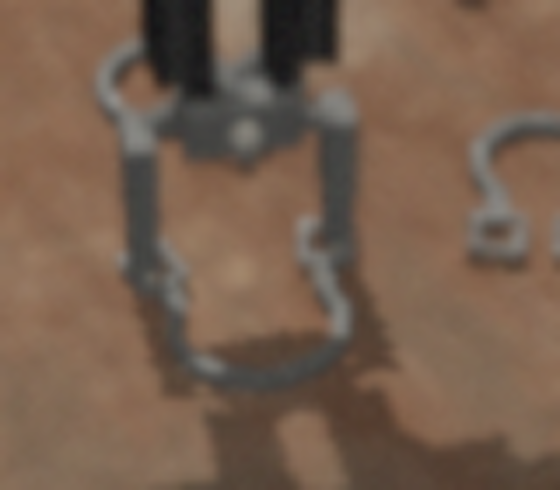

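The ring is fully spread (eyes at crop (150,265) and (318,240)), with its effective centre at tool (-18.6, 0). Lift it and carry it at the same yaw to shaft C.

Call:
send_rows(
  moves=[
    [0,0,-5,0,0,0,-0.27],
    [0,0,-15,0,0,0,-0.27],
    [0,0,-30,0,0,0,-0.27],
    [0,0,-50,0,0,0,-0.27],
    [0,0,-75,0,0,0,-0.27],
    [0,0,-75,0,0,0,-0.27],
  ],
)

```text
time_s: 29.7
tcp_pos: [0.4777, -0.3976, 0.1363]
orientation: [2.528, 1.85, 0.006]
contact_force: [0.9, -0.6, -1.6]
finger_gap: 0.371
```

Call:
send_rows(
  moves=[
    [28,-10,0,0,0,0,-0.27],
    [62,-23,0,0,0,0,-0.27],
    [96,-36,0,0,0,0,-0.27],
    [130,-49,0,0,0,0,-0.27],
    [164,-62,0,0,0,0,-0.27],
    [198,-75,0,0,0,0,-0.27],
    [225,-84,0,0,0,0,-0.27],
    [232,-87,0,0,0,0,-0.27],
    [232,-87,0,0,0,0,-0.27],
    [232,-87,0,0,0,0,-0.27],
  ],
)

```text
time_s: 30.7
tcp_pos: [0.4649, -0.1514, 0.1352]
orientation: [2.528, 1.847, 0.006]
contact_force: [0.8, 0.2, -2.5]
finger_gap: 0.372
```

```bash
cat >> meas2.py <<'E'
def circ(f,rad=None):
    if rad is None:
        A=np.c_[2*f[:,:2],np.ones(len(f))]; x=np.linalg.lstsq(A,(f[:,:2]**2).sum(1),rcond=None)[0]; return x[0],x[1],np.sqrt(x[2]+x[:2]@x[:2])
def hover(dp,shaft):
    d,P=dp; s=r.state(); Ri=R.from_rotvec(s['orientation']).inv(); q=P.reshape(-1,3); T=Ri.apply(q-s['tcp_pos'])*1e3
    m=(T[:,0]>-55)&(T[:,0]<17)&(abs(T[:,1])<36)&(T[:,2]>42)&(T[:,2]<62)&(q[:,2]>.056)
    t=T[m]
    print('ring pts',len(t)); b=t[t[:,0]<-18]; 
    if len(b)>10: print('  x',np.percentile(t[:,0],[1,4,50]).round(1),'y',np.percentile(t[t[:,0]<-5][:,1],[2,98]).round(1),'back z(tool)',np.median(b[:,2]).round(1),'eye z',np.median(t[t[:,0]>-8][:,2]).round(1),'circle',np.round(circ(b),1), 'z vs x slope',np.polyfit(t[:,0],t[:,2],1)[0].round(3))
    h=q[(np.hypot(q[:,0]-shaft[0],q[:,1]-shaft[1])<.03)&(q[:,2]>.0475)&(q[:,2]<.0515)]
    f=q[(np.hypot(q[:,0]-shaft[0],q[:,1]-shaft[1])<.05)&(q[:,2]>.0275)&(q[:,2]<.0325)]
    for n,k in(('head',h),('face',f)):
        if len(k)>10:
            cc,rad=cv2.minEnclosingCircle((k[:,:2]*1000).astype(np.float32)); c3=Ri.apply(np.array([cc[0]/1e3,cc[1]/1e3,.05])-s['tcp_pos'])*1e3
            print('  ',n,len(k),'mean',k.mean(0).round(4),'enc',np.round(cc,1),round(rad,1),'tool',c3.round(1),'tool of mean',(Ri.apply(k.mean(0)-s['tcp_pos'])*1e3).round(1))
E
python3 -W ignore - <<'E'
from meas2 import *
goal(.463,-.1474,.131,72.4)
d,P=avg('scene',4); hover((d,P),(.458,-.165)); print('top');d2,P2=avg('top',3); hover((d2,P2),(.458,-.165))
c=d['img'][200:290,195:300]; cv2.imwrite('pics/r4.png',cv2.resize(c,None,fx=6,fy=6,interpolation=cv2.INTER_CUBIC))
goal(.463,-.1474,.131,72.4)
E
```

```text
t 30.7 tcp [ 0.4649 -0.1514  0.1352] yaw 72.3 gap 32.4 F [ 0.8  0.2 -2.5] | go [ 3.3 -3.1  4.1] [ 0.6  0.2 -0.1]
ring pts 179
  x [-43.4 -42.8 -14.5] y [-24.   27.7] back z(tool) 56.1 eye z 51.7 circle [-19.8   0.9  23.6] z vs x slope -0.164
   head 43 mean [ 0.4577 -0.1663  0.0481] enc [ 458.6 -165.2] 13.7 tool [-14.6  -2.6  85. ] tool of mean [-15.9  -3.1  86.9]
   face 259 mean [ 0.4557 -0.1732  0.0285] enc [ 459.4 -166.1] 36.1 tool [-15.2  -1.5  85. ] tool of mean [-23.1  -3.2 106.5]
top
ring pts 0
t 31.05 tcp [ 0.4648 -0.1509  0.1349] yaw 72.3 gap 32.6 F [ 0.1  0.6 -2.4] | go [ 2.8 -2.8  3.9] [ 0.6  0.1 -0.1]
```

View pics/r4.png

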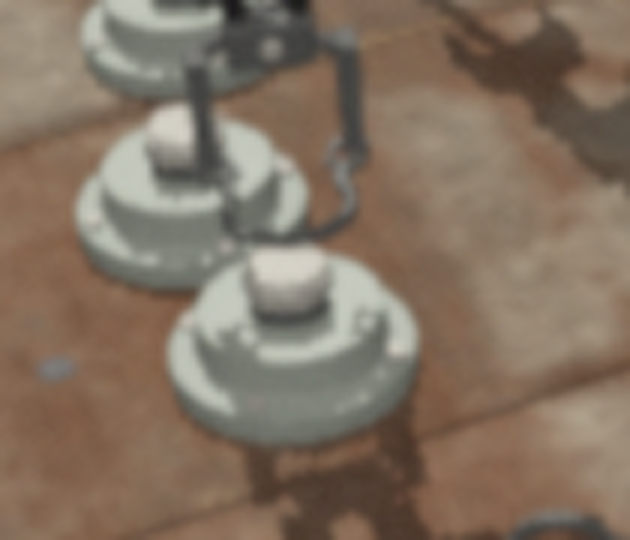

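The spread ring hangs from the tips with its back at crop (275,235), just behind head C at (288,280), sagging about 0.16 rad. I shift it 3–4 mm and lower it to just above the head.

Call:
send_rows(
  moves=[
    [2,-1.5,0,0.3,0,0,-0.27],
    [3.7,-2.8,5,0.6,0,0,-0.27],
    [3.7,-2.8,14,0.6,0,0,-0.27],
    [3.7,-2.8,18,0.6,0,0,-0.27],
    [3.7,-2.8,18,0.6,0,0,-0.27],
    [3.7,-2.8,18,0.6,0,0,-0.27],
  ],
)

```text
time_s: 31.65
tcp_pos: [0.4633, -0.1467, 0.1166]
orientation: [2.536, 1.853, -0.004]
contact_force: [0.7, -0.5, -1.6]
finger_gap: 0.373
```

```bash
python3 -W ignore - <<'E'
from meas2 import *
d,P=avg('scene',4); hover((d,P),(.459,-.1655))
goal(.463,-.1474,.086,72.4)
E
```

```text
ring pts 173
  x [-43.7 -43.2 -13.1] y [-24.  26.] back z(tool) 56.4 eye z 52.1 circle [-20.    0.5  23.5] z vs x slope -0.165
   head 23 mean [ 0.4626 -0.1621  0.0481] enc [ 460.8 -165.2] 14.2 tool [-18.3   3.   67.1] tool of mean [-14.8   3.7  69. ]
   face 267 mean [ 0.4561 -0.1739  0.0285] enc [ 459.8 -166.1] 37.0 tool [-19.5   2.3  67.1] tool of mean [-28.    1.2  88.6]
t 31.85 tcp [ 0.4636 -0.1467  0.1171] yaw 72.3 gap 32.3 F [ 0.  -0.1 -2. ] | go [-0.8 -0.3 31.1] [-0.   0.1 -0.1]
```

Call:
send_rows(
  moves=[
    [-0.5,1,3,0,0,0,-0.27],
    [-0.5,1,6,0,0,0,-0.27],
    [-0.5,1,9,0,0,0,-0.27],
    [-0.5,1,12,0,0,0,-0.27],
    [-0.5,1,12,0,0,0,-0.27],
  ],
)

```text
time_s: 32.35
tcp_pos: [0.464, -0.1474, 0.1045]
orientation: [2.536, 1.853, -0.004]
contact_force: [-0.5, 0.1, -1.6]
finger_gap: 0.368
```

Call:
send_rows(
  moves=[
    [0,0,2,0,0,0,-0.27],
    [0,0,4,0,0,0,-0.27],
    [0,0,6,0,0,0,-0.27],
    [0,0,6,0,0,0,-0.27],
  ],
)

```text
time_s: 32.75
tcp_pos: [0.4637, -0.1473, 0.0983]
orientation: [2.536, 1.853, -0.005]
contact_force: [-0.4, -0.7, -1.3]
finger_gap: 0.37
```

```bash
python3 -W ignore - <<'E'
from meas2 import *
goal(.463,-.1474,.086,72.4)
d,P=avg('scene',4)
def ringz(P,c,z0):
    q=P.reshape(-1,3); s=r.state(); T=R.from_rotvec(s['orientation']).inv().apply(q-s['tcp_pos'])*1e3
    m=(T[:,0]<15)&(T[:,0]>-50)&(abs(T[:,1])<36)&(np.hypot(q[:,0]-c[0],q[:,1]-c[1])>.0185)&(np.hypot(q[:,0]-c[0],q[:,1]-c[1])<.045)&(q[:,2]>.0335)
    for a,b in((-50,-35),(-35,-20),(-20,-8),(-8,15)):
        k=m&(T[:,0]>a)&(T[:,0]<b)&(T[:,2]>44); print(a,b,k.sum(),np.percentile(q[k][:,2],[5,50,95]).round(4) if k.sum() else '')
ringz(P,(.459,-.1656),.03)
E
```

```text
t 32.75 tcp [ 0.4637 -0.1473  0.0983] yaw 72.3 gap 32.2 F [-0.4 -0.7 -1.3] | go [-0.3 -0.7 12.3] [-0.1  0.2 -0.1]
-50 -35 51 [0.0377 0.0415 0.0436]
-35 -20 23 [0.04   0.0436 0.0443]
-20 -8 20 [0.0424 0.0445 0.0453]
-8 15 69 [0.044  0.0459 0.0528]
```

Call:
send_rows(
  moves=[
    [0,0,2,0,0,0,-0.27],
    [0,0,4,0,0,0,-0.27],
    [0,0,6,0,0,0,-0.27],
    [0,0,8,0,0,0,-0.27],
    [0,0,8,0,0,0,-0.27],
  ],
)

```text
time_s: 33.45
tcp_pos: [0.4637, -0.1474, 0.0903]
orientation: [2.536, 1.853, -0.005]
contact_force: [0.0, 0.1, -1.7]
finger_gap: 0.371
```

Call:
send_rows(
  moves=[
    [0,0,1.5,0,0,0,-0.27],
    [0,0,3,0,0,0,-0.27],
    [0,0,4,0,0,0,-0.27],
    [0,0,4,0,0,0,-0.27],
  ],
)

```text
time_s: 33.85
tcp_pos: [0.4637, -0.1474, 0.0862]
orientation: [2.536, 1.853, -0.005]
contact_force: [-0.9, -0.3, -1.9]
finger_gap: 0.371
```

```bash
python3 -W ignore - <<'E'
from meas2 import *
goal(.463,-.1474,.086,72.4)
d,P=avg('scene',3)
q=P.reshape(-1,3); s=r.state(); T=R.from_rotvec(s['orientation']).inv().apply(q-s['tcp_pos'])*1e3
for a,b in((-46,-38),(-35,-20),(-20,-8),(-8,15)):
    k=(T[:,0]>a)&(T[:,0]<b)&(abs(T[:,1])<36)&(np.hypot(q[:,0]-.459,q[:,1]+.1656)>.019)&(q[:,2]>.032)&(q[:,2]<.05); print(a,b,k.sum(),np.percentile(q[k][:,2],[5,50,95]).round(4) if k.sum() else '')
E
```

```text
t 33.85 tcp [ 0.4637 -0.1474  0.0862] yaw 72.3 gap 32.3 F [-0.9 -0.3 -1.9] | go [-0.2 -0.7  0.2] [-0.1  0.2 -0.1]
-46 -38 24 [0.0324 0.0335 0.0352]
-35 -20 16 [0.0329 0.0341 0.0346]
-20 -8 13 [0.0328 0.0337 0.0352]
-8 15 81 [0.0326 0.036  0.0489]
```

The ring lies on face C (top at about 0.034) with no contact load. Now ease the pliers while following 8–9 mm outward along +x.

Call:
send_rows(
  moves=[
    [0.8,0,0,0,0,0,-0.2],
    [1.7,0,0,0,0,0,-0.13],
    [2.6,0,0,0,0,0,-0.06],
    [3.5,0,0,0,0,0,0.01],
    [4.4,0,0,0,0,0,0.08],
    [5.3,0,0,0,0,0,0.15],
    [6.2,0,0,0,0,0,0.22],
    [7,0,0,0,0,0,0.29],
    [7.7,0,0,0,0,0,0.36],
    [8.2,0,0,0,0,0,0.42],
    [8.5,0,0,0,0,0,0.48],
    [8.5,0,0,0,0,0,0.51],
  ],
)

```text
time_s: 35.2
tcp_pos: [0.4663, -0.1394, 0.0863]
orientation: [2.536, 1.853, -0.005]
contact_force: [0.3, -0.3, -1.7]
finger_gap: 0.745
```

```bash
cat >> meas2.py <<'E'
def fitted(dp,c,lo=.0325,hi=.042):
    d,P=dp; q=P.reshape(-1,3); h=np.hypot(q[:,0]-c[0],q[:,1]-c[1]); k=(h>.0175)&(h<.044)&(q[:,2]>lo)&(q[:,2]<hi); v=q[k]; a=np.degrees(np.arctan2(v[:,1]-c[1],v[:,0]-c[0])); hh=h[k]
    for a0 in range(-180,180,30):
        j=(a>=a0)&(a<a0+30)
        if j.sum(): print('  az',a0,j.sum(),'rad',np.percentile(hh[j]*1e3,[5,50,95]).round(1),'z',np.median(v[j,2]).round(4))
E
python3 -W ignore - <<'E'
from meas2 import *
goal(.463,-.1474,.086,72.4)
d,P=avg('scene',3); fitted((d,P),(.459,-.1656))
E
```

```text
t 35.2 tcp [ 0.4663 -0.1394  0.0863] yaw 72.3 gap 64.8 F [ 0.3 -0.3 -1.7] | go [-8.6 -0.7  0.3] [-0.1  0.2 -0.1]
  az -180 4 rad [18.4 19.9 20.7] z 0.0338
  az -150 5 rad [17.9 19.2 19.7] z 0.0335
  az -120 6 rad [18.6 19.7 20.3] z 0.0335
  az -90 5 rad [17.9 19.6 20.6] z 0.0337
  az -60 2 rad [18.8 19.1 19.5] z 0.0333
  az -30 3 rad [19.  19.1 19.7] z 0.0337
  az 30 14 rad [28.7 31.5 41. ] z 0.0345
  az 60 5 rad [29.2 32.4 38.8] z 0.0383
  az 90 15 rad [28.9 31.6 41.2] z 0.035
  az 120 2 rad [18.2 19.3 20.3] z 0.034
  az 150 5 rad [17.8 18.8 20.5] z 0.0339
```

The ring has contracted evenly, with 19–20.5 mm radius all round and its top at 0.034. Free the pins and lift.

Call:
send_rows(
  moves=[
    [0,0,0,0,0,0,0.52],
    [0,0,0,0,0,0,0.52],
    [0,0,-3,0,0,0,0.52],
    [0,0,-6,0,0,0,0.52],
    [0,0,-12,0,0,0,0.52],
    [0,0,-25,0,0,0,0.52],
    [0,0,-50,0,0,0,0.52],
    [0,0,-50,0,0,0,0.52],
  ],
  squeeze=30,
)

```text
time_s: 36.15
tcp_pos: [0.469, -0.1402, 0.1396]
orientation: [2.533, 1.85, 0.003]
contact_force: [0.6, -0.3, -1.8]
finger_gap: 0.764
```

```bash
python3 -W ignore - <<'E'
from meas2 import *
goal(.463,-.1474,.086,72.4)
d,P=avg('scene',4); fitted((d,P),(.459,-.1656))
SE2=[(.5736,-.4006,235),(.494,-.3174,305)]
print(findrings('scene',SE2,dp=(d,P)))
dt=avg('top',5); print(findrings('top',SE2,dp=dt))
hover((d,P),(.463,-.0535));hover((d,P),(.5145,.0875));hover(dt,(.463,-.0535));hover(dt,(.5145,.0875))
c=d['img'][240:350,240:380]; cv2.imwrite('pics/r5.png',cv2.resize(d['img'][200:350,190:390],None,fx=4,fy=4,interpolation=cv2.INTER_CUBIC))
E
```

```text
t 36.15 tcp [ 0.469  -0.1402  0.1396] yaw 72.3 gap 66.5 F [ 0.6 -0.3 -1.8] | go [-8.6 -3.8 53.6] [ 0.3  0.1 -0.1]
  az -180 4 rad [18.2 19.3 20.4] z 0.0334
  az -150 4 rad [18.3 19.1 20.4] z 0.0336
  az -120 4 rad [19.  19.6 20. ] z 0.0335
  az -90 5 rad [17.8 18.6 20.9] z 0.0339
  az -60 3 rad [19.1 19.7 19.7] z 0.034
  az -30 2 rad [19.  19.4 19.9] z 0.0341
  az 30 9 rad [31.2 39.5 42. ] z 0.0334
  az 60 4 rad [36.7 39.  39.8] z 0.0339
  az 90 9 rad [30.4 37.6 41. ] z 0.0333
  az 120 2 rad [18.4 19.4 20.3] z 0.0337
  az 150 4 rad [17.7 18.2 19.9] z 0.0342
[(np.float64(0.5737), np.float64(-0.4008), np.float64(235.2), 159, np.float64(2.35)), (np.float64(0.4944), np.float64(-0.3166), np.float64(310.6), 80, np.float64(1.91))]
[(np.float64(0.5732), np.float64(-0.4001), np.float64(233.6), 170, np.float64(2.43)), (np.float64(0.4932), np.float64(-0.3144), np.float64(305.0), 156, np.float64(2.25))]
ring pts 26
   head 45 mean [ 0.4654 -0.0525  0.0483] enc [471.  -53.6] 21.2 tool [ 83.5 -21.   85.5] tool of mean [ 82.8 -26.7  87.2]
   face 193 mean [ 0.4568 -0.0613  0.0286] enc [462.4 -51.9] 35.7 tool [ 82.4 -29.7  85.6] tool of mean [ 71.9 -32.2 107. ]
ring pts 26
   face 102 mean [0.5062 0.0842 0.0284] enc [515.1  88.1] 35.0 tool [231.8 -22.1  85. ] tool of mean [225.5 -29.3 106.7]
ring pts 0
   head 125 mean [ 0.4619 -0.0504  0.0496] enc [462.  -51.6] 15.5 tool [ 82.6 -30.2  85.6] tool of mean [ 83.7 -30.6  86. ]
   face 374 mean [ 0.4682 -0.0406  0.0301] enc [462.4 -50.4] 37.0 tool [ 83.8 -30.2  85.6] tool of mean [ 95.  -27.6 105.4]
ring pts 0
   head 146 mean [0.5142 0.0877 0.0493] enc [513.9  87.7] 16.4 tool [231.  -23.1  85.1] tool of mean [231.2 -22.9  85.7]
   face 567 mean [0.514  0.0866 0.03  ] enc [515.1  88.3] 36.8 tool [232.  -22.2  85. ] tool of mean [230.1 -22.6 105.1]
```

View pics/r5.png

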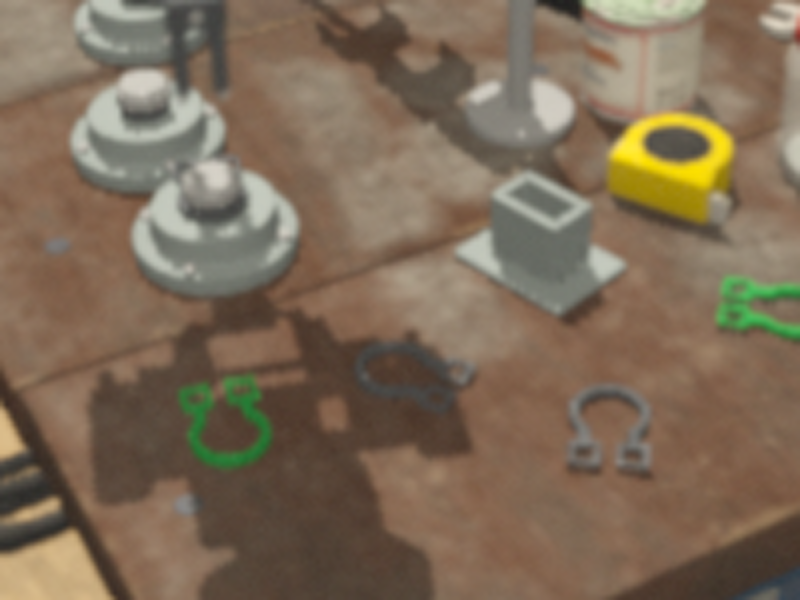

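Ring 3 sits in groove C (crop (212,185)), and rings 1 and 2 at crop (610,430) and (410,375) are unchanged. Next is ring 1 at (0.5735, -0.4005), gap direction about 234.5°, with tool yaw 54.5°.

```bash
python3 -c "
from h import *
goal(.5542,-.428,.14,54.5);goal(.5542,-.428,.082,54.5)"
```

```text
t 36.6 tcp [ 0.466  -0.1393  0.1358] yaw 72.3 gap 66.2 F [ 0.4  0.5 -1.6] | go [-248.3  171.8   -3.8] [-0.1  0.2 17.8]
t 36.6 tcp [ 0.466  -0.1393  0.1358] yaw 72.3 gap 66.2 F [ 0.4  0.5 -1.6] | go [-248.1  172.    54.2] [-0.1  0.2 17.8]
```

Call:
send_rows(
  moves=[
    [-33,23,-4,0,0,2,0.52],
    [-70,49,-4,0,0,5,0.52],
    [-107,75,-4,0,0,8,0.52],
    [-145,101,-4,0,0,11,0.52],
    [-183,127,-4,0,0,14,0.52],
    [-220,152,-4,0,0,17,0.52],
    [-243,168,10,0,0,17.8,0.52],
    [-248,172,35,0,0,17.8,0.52],
    [-248,172,50,0,0,17.8,0.52],
    [-248,172,54,0,0.2,17.8,0.52],
    [-248,172,54,0,0.2,17.8,0.52],
    [-248,172,54,0,0.2,17.8,0.52],
  ],
)

```text
time_s: 37.8
tcp_pos: [0.555, -0.4275, 0.0832]
orientation: [-2.792, -1.44, 0.001]
contact_force: [-0.0, 0.0, -1.0]
finger_gap: 0.762
```

```bash
python3 -W ignore - <<'E'
from meas2 import *
d,P=pliers(4)
x=findrings('scene',[(.5736,-.4006,235)],dp=(d,P))[0]; print(x)
a=np.radians(x[2]); e=np.array(x[:2])+.031*np.array([np.cos(a),np.sin(a)]); print('eyes',e)
a=np.radians(x[2]-180); goal(e[0]-.0025*np.cos(a),e[1]-.0025*np.sin(a),.0565,x[2]-180)
E
```

```text
25 35 28 x -3.5 2.6 y -13.4 15.0 zmax 34.8 mid [-0.5  0.8] world [ 0.5552 -0.4287]
36 45 32 x -0.5 2.3 y -13.2 13.9 zmax 44.8 mid [0.9 0.4] world [ 0.5557 -0.4273]
45 52 20 x 0.4 3.2 y -12.8 14.2 zmax 51.2 mid [1.8 0.7] world [ 0.5565 -0.4268]
52 60 10 x 1.6 4.9 y -12.7 12.7 zmax 56.5 mid [3.2 0. ] world [ 0.5568 -0.4253]
(np.float64(0.5736), np.float64(-0.4014), np.float64(235.1), 68, np.float64(2.54))
eyes [ 0.55586348 -0.42682471]
t 38.0 tcp [ 0.5549 -0.4279  0.0833] yaw 54.5 gap 66.5 F [ 0.5  0.1 -2.2] | go [-1.1  0.2 26.8] [-0.   0.  -0.6]
```

Call:
send_rows(
  moves=[
    [-1,-0.6,8,0,0,0,0.52],
    [-1,-0.6,15,0,0,0,0.52],
    [-1,-0.6,19,0,0,0,0.52],
    [-1,-0.6,21,0,0,0,0.52],
    [-1,-0.6,23,0,0,0,0.52],
    [-1,-0.6,24.5,0,0,0,0.52],
    [-1,-0.6,26,0,0,0,0.52],
    [-1,-0.6,26,0,0,0,0.52],
    [-1,-0.6,26,0,0,0,0.52],
  ],
)

```text
time_s: 38.9
tcp_pos: [0.5539, -0.4284, 0.0574]
orientation: [-2.792, -1.439, 0.001]
contact_force: [-0.3, 0.5, -2.3]
finger_gap: 0.768
```

```bash
python3 -W ignore - <<'E'
from meas2 import *
goal(.5538,-.4283,.056,54.5)
E
```

```text
t 38.9 tcp [ 0.5539 -0.4284  0.0574] yaw 54.5 gap 66.8 F [-0.3  0.5 -2.3] | go [ 0.  -0.1  1.4] [-0.  0.  0.]
```

Call:
send_rows(
  moves=[
    [0,0,0.9,0,0,0,0.52],
    [0,0,0.9,0,0,0,0.44],
    [0,0,0.9,0,0,0,0.36],
    [0,0,0.9,0,0,0,0.28],
    [0,0,0.9,0,0,0,0.2],
    [0,0,0.9,0,0,0,0.12],
    [0,0,0.9,0,0,0,0.04],
    [0,0,0.9,0,0,0,-0.04],
    [0,0,0.9,0,0,0,-0.12],
    [0,0,0.9,0,0,0,-0.2],
    [0,0,0.9,0,0,0,-0.27],
    [0,0,0.9,0,0,0,-0.27],
  ],
  squeeze=38,
)

```text
time_s: 40.1
tcp_pos: [0.5539, -0.4284, 0.0566]
orientation: [2.792, 1.439, -0.0]
contact_force: [0.1, -0.8, -1.4]
finger_gap: 0.379
```

Call:
send_rows(
  moves=[
    [0,0,0,0,0,0,-0.27],
    [0,0,-5,0,0,0,-0.27],
    [0,0,-15,0,0,0,-0.27],
    [0,0,-30,0,0,0,-0.27],
    [0,0,-50,0,0,0,-0.27],
    [0,0,-75,0,0,0,-0.27],
    [0,0,-75,0,0,0,-0.27],
    [0,0,-75,0,0,0,-0.27],
  ],
)

```text
time_s: 40.9
tcp_pos: [0.5541, -0.4287, 0.1327]
orientation: [2.791, 1.439, 0.001]
contact_force: [1.2, 0.3, -2.3]
finger_gap: 0.37
```

```bash
cat >> meas2.py <<'E'
def held(dp,sgn):
    """ring in the hand, tool frame; sgn=-1 ring on tool -x side, +1 on +x"""
    d,P=dp; s=r.state(); q=P.reshape(-1,3); T=R.from_rotvec(s['orientation']).inv().apply(q-s['tcp_pos'])*1e3
    X=sgn*T[:,0]; m=(X>-12)&(X<60)&(abs(T[:,1])<36)&(T[:,2]>44)&(T[:,2]<68)&(q[:,2]>.053); t=T[m]; X=X[m]
    print('held pts',len(t))
    if len(t)<20: return
    b=t[X>18]; print('  back edge',(sgn*np.percentile(X,[96,99])).round(1),'y',np.percentile(b[:,1],[2,98]).round(1),'circle',np.round(circ(b),1),'back z',np.median(b[:,2]).round(1),'slope',np.polyfit(X,t[:,2],1)[0].round(3))
E
python3 -W ignore - <<'E'
from meas2 import *
d,P=avg('scene',4); held((d,P),1)
a=np.radians(54.5); goal(.5143-.0242*np.cos(a),.088-.0242*np.sin(a),.135,54.5)
E
```

```text
held pts 181
  back edge [46.9 48.8] y [-21.5  24.9] circle [25.   1.4 22.4] back z 58.7 slope 0.212
t 41.1 tcp [ 0.5534 -0.4277  0.1303] yaw 54.5 gap 31.9 F [-0.8  0.3 -1.4] | go [ 373.1 -331.    -4. ] [-0.1  0.   0. ]
```

Call:
send_rows(
  moves=[
    [25,-22,-6,0,0,0,-0.27],
    [60,-53,-6,0,0,0,-0.27],
    [97,-86,-6,0,0,0,-0.27],
    [134,-119,-6,0,0,0,-0.27],
    [171,-152,-6,0,0,0,-0.27],
    [208,-185,-6,0,0,0,-0.27],
    [245,-217,-6,0,0,0,-0.27],
    [282,-250,-6,0,0,0,-0.27],
    [319,-283,-6,0,0,0,-0.27],
    [350,-311,-6,0,0,0,-0.27],
    [368,-327,-6,0,0,0,-0.27],
    [373,-331,-6,0,0,0,-0.27],
  ],
)

```text
time_s: 42.3
tcp_pos: [0.4992, 0.0719, 0.1363]
orientation: [-2.785, -1.446, 0.004]
contact_force: [0.2, -0.3, -2.8]
finger_gap: 0.371
```

Call:
send_rows(
  moves=[
    [0,0,0,0,0,0,-0.27],
    [0,0,0,0,0,0,-0.27],
    [0,0,0,0,0,0,-0.27],
  ],
)

```text
time_s: 42.6
tcp_pos: [0.4994, 0.07, 0.1363]
orientation: [-2.788, -1.443, 0.004]
contact_force: [-0.2, -0.1, -1.2]
finger_gap: 0.371
```

```bash
python3 -W ignore - <<'E'
from meas2 import *
dp=avg('scene',4); held(dp,1); hover(dp,(.5143,.088))
a=np.radians(54.5); goal(.5143-.0242*np.cos(a),.088-.0242*np.sin(a),.116,54.5)
E
```

```text
held pts 89
  back edge [46.  47.5] y [-21.8  12.3] circle [26.2 -0.2 20.2] back z 61.0 slope 0.241
ring pts 56
   head 27 mean [0.5146 0.0872 0.0482] enc [514.   86.8] 13.3 tool [21.5  3.1 86.4] tool of mean [22.2  3.3 88.2]
   face 150 mean [0.5138 0.0798 0.0286] enc [516.7  87.4] 35.8 tool [23.6  4.9 86.4] tool of mean [ 15.7   7.  107.8]
t 42.8 tcp [0.4994 0.0708 0.1364] yaw 54.8 gap 32.2 F [ 0.3 -0.3 -1.3] | go [-1.5  2.2 20.4] [-0.2  0.   0.3]
```

```bash
python3 -c "
from h import *
goal(.5009,.0685,.116,54.5)"
```

```text
t 42.8 tcp [0.4994 0.0708 0.1364] yaw 54.8 gap 32.2 F [ 0.3 -0.3 -1.3] | go [-1.   2.6 20.4] [-0.2  0.   0.3]
```

Call:
send_rows(
  moves=[
    [-0.5,1.3,0,-0.2,0,0.3,-0.27],
    [-1,2.6,6,-0.2,0,0.3,-0.27],
    [-1,2.6,12,-0.2,0,0.3,-0.27],
    [-1,2.6,18,-0.2,0,0.3,-0.27],
    [-1,2.6,18,-0.2,0,0.3,-0.27],
    [-1,2.6,18,-0.2,0,0.3,-0.27],
  ],
)

```text
time_s: 43.4
tcp_pos: [0.5007, 0.0685, 0.1181]
orientation: [2.793, 1.438, -0.002]
contact_force: [-0.3, 0.3, -1.9]
finger_gap: 0.371
```

```bash
python3 -W ignore - <<'E'
from meas2 import *
dp=avg('scene',4); held(dp,1); hover(dp,(.515,.0878))
goal(.5009,.0685,.086,54.5)
E
```

```text
held pts 86
  back edge [45.8 46.4] y [-23.8  10.8] circle [25.4 -1.3 20.6] back z 60.7 slope 0.239
ring pts 57
   head 18 mean [0.5133 0.0904 0.0482] enc [515.4  88.1] 13.2 tool [24.2  0.3 68.6] tool of mean [24.9 -2.8 70.4]
   face 161 mean [0.5122 0.081  0.0284] enc [515.3  87. ] 35.8 tool [23.2  0.8 68.6] tool of mean [16.6  1.8 90.1]
t 43.6 tcp [0.5011 0.0686 0.1186] yaw 54.5 gap 32.0 F [ 0.  -0.1 -1.8] | go [-0.2 -0.1 32.6] [-0.  0. -0.]
```

Call:
send_rows(
  moves=[
    [0.2,0,3,0,0,0,-0.27],
    [0.2,0,6,0,0,0,-0.27],
    [0.2,0,9,0,0,0,-0.27],
    [0.2,0,12,0,0,0,-0.27],
    [0.2,0,12,0,0,0,-0.27],
  ],
)

```text
time_s: 44.1
tcp_pos: [0.5008, 0.0687, 0.1061]
orientation: [-2.793, -1.438, 0.002]
contact_force: [-0.9, -0.4, -1.6]
finger_gap: 0.375
```

Call:
send_rows(
  moves=[
    [0,0,2,0,0,0,-0.27],
    [0,0,4,0,0,0,-0.27],
    [0,0,6,0,0,0,-0.27],
    [0,0,8,0,0,0,-0.27],
    [0,0,8,0,0,0,-0.27],
  ],
)

```text
time_s: 44.6
tcp_pos: [0.5006, 0.0686, 0.0978]
orientation: [-2.793, -1.438, 0.003]
contact_force: [-1.4, -0.2, -2.6]
finger_gap: 0.368
```

```bash
cat >> meas2.py <<'E'
def ringz(c,sgn,k=3,lo=.0325):
    P=avg('scene',k)[1]; q=P.reshape(-1,3); s=r.state(); T=R.from_rotvec(s['orientation']).inv().apply(q-s['tcp_pos'])*1e3; h=np.hypot(q[:,0]-c[0],q[:,1]-c[1])
    for a,b in((38,50),(28,38),(15,28),(-10,8)):
        m=(sgn*T[:,0]>a)&(sgn*T[:,0]<b)&(abs(T[:,1])<36)&(h>.019)&(h<.05)&(q[:,2]>lo)&(T[:,2]>44); print('  x',a,b,m.sum(),np.percentile(q[m][:,2],[5,50,95]).round(4) if m.sum() else '')
E
python3 -W ignore - <<'E'
from meas2 import *
ringz((.515,.0878),1)
goal(.5009,.0685,.086,54.5)
E
```

```text
x 38 50 0 
  x 28 38 5 [0.035  0.0395 0.0397]
  x 15 28 3 [0.0413 0.0414 0.0416]
  x -10 8 47 [0.0438 0.0465 0.0535]
t 44.75 tcp [0.5008 0.0687 0.0981] yaw 54.5 gap 32.0 F [-0.9 -0.2 -2. ] | go [-0.1  0.2 12.1] [-0.   0.1 -0. ]
```

No contact. Continue down to the face.

Call:
send_rows(
  moves=[
    [0,0,2,0,0,0,-0.27],
    [0,0,4,0,0,0,-0.27],
    [0,0,6,0,0,0,-0.27],
    [0,0,8,0,0,0,-0.27],
    [0,0,8,0,0,0,-0.27],
  ],
)

```text
time_s: 45.25
tcp_pos: [0.5006, 0.0686, 0.0898]
orientation: [-2.793, -1.438, 0.003]
contact_force: [-0.5, -0.5, -2.3]
finger_gap: 0.367
```

Call:
send_rows(
  moves=[
    [0,0,1.5,0,0,0,-0.27],
    [0,0,3,0,0,0,-0.27],
    [0,0,4,0,0,0,-0.27],
    [0,0,4,0,0,0,-0.27],
  ],
)

```text
time_s: 45.65
tcp_pos: [0.5007, 0.0686, 0.0858]
orientation: [-2.793, -1.438, 0.003]
contact_force: [0.1, 0.4, -1.4]
finger_gap: 0.367
```

```bash
python3 -W ignore - <<'E'
from meas2 import *
ringz((.515,.0878),1)
goal(.5009,.0685,.086,54.5)
E
```

```text
x 38 50 0 
  x 28 38 2 [0.0336 0.0345 0.0355]
  x 15 28 7 [0.0327 0.033  0.035 ]
  x -10 8 33 [0.0326 0.0358 0.041 ]
t 45.8 tcp [0.5006 0.0686 0.0858] yaw 54.5 gap 32.2 F [ 0.6  0.5 -0.9] | go [ 0.1  0.3 -0.2] [-0.1  0.1 -0. ]
```

Call:
send_rows(
  moves=[
    [-0.8,0,0,0,0,0,-0.2],
    [-1.7,0,0,0,0,0,-0.13],
    [-2.6,0,0,0,0,0,-0.06],
    [-3.5,0,0,0,0,0,0.01],
    [-4.4,0,0,0,0,0,0.08],
    [-5.3,0,0,0,0,0,0.15],
    [-6.2,0,0,0,0,0,0.22],
    [-7,0,0,0,0,0,0.29],
    [-7.7,0,0,0,0,0,0.36],
    [-8.2,0,0,0,0,0,0.42],
    [-8.5,0,0,0,0,0,0.48],
    [-8.5,0,0,0,0,0,0.51],
  ],
)

```text
time_s: 47.0
tcp_pos: [0.4955, 0.0616, 0.0858]
orientation: [-2.793, -1.438, 0.003]
contact_force: [-0.5, 0.2, -1.0]
finger_gap: 0.746
```

```bash
python3 -W ignore - <<'E'
from meas2 import *
dp=avg('scene',4);fitted(dp,(.515,.0878)); print('top'); fitted(avg('top',4),(.515,.0878))
goal(.5009,.0685,.086,54.5)
E
```

```text
az -180 2 rad [33.9 34.9 35.9] z 0.0349
  az -150 19 rad [24.5 33.4 38.6] z 0.0347
  az -120 16 rad [32.1 35.3 38.5] z 0.0357
  az -90 7 rad [18.6 24.  34.9] z 0.0329
  az -60 3 rad [18.9 18.9 20.3] z 0.0338
  az -30 3 rad [18.2 18.6 20.6] z 0.0338
  az 0 1 rad [20.9 20.9 20.9] z 0.0346
top
  az -150 1 rad [34.5 34.5 34.5] z 0.0332
  az -120 1 rad [36.7 36.7 36.7] z 0.0333
  az -30 1 rad [17.5 17.5 17.5] z 0.0363
  az 0 6 rad [17.6 18.9 20.2] z 0.0357
  az 30 2 rad [18.3 18.9 19.6] z 0.0359
t 47.4 tcp [0.4957 0.0616 0.0859] yaw 54.5 gap 65.8 F [ 0.7 -0.3 -2.1] | go [ 8.6  0.2 -0.2] [-0.   0.1 -0. ]
```

Contracted and centred. Lift off.

Call:
send_rows(
  moves=[
    [0,0,0,0,0,0,0.52],
    [0,0,0,0,0,0,0.52],
    [0,0,-3,0,0,0,0.52],
    [0,0,-6,0,0,0,0.52],
    [0,0,-12,0,0,0,0.52],
    [0,0,-25,0,0,0,0.52],
    [0,0,-50,0,0,0,0.52],
    [0,0,-50,0,0,0,0.52],
  ],
  squeeze=30,
)

```text
time_s: 48.2
tcp_pos: [0.4985, 0.0617, 0.1392]
orientation: [2.792, 1.437, 0.008]
contact_force: [0.9, 0.2, -1.7]
finger_gap: 0.76
```

```bash
python3 -W ignore - <<'E'
from meas2 import *
dp=avg('scene',4);fitted(dp,(.515,.0878)); dt=avg('top',4); 
S=[(.494,-.316,305)]
print(findrings('scene',S,dp=dp),findrings('top',S,dp=dt))
x=findrings('top',S,dp=dt)[0]
q=dt[1].reshape(-1,3);h=q[(np.hypot(q[:,0]-.4625,q[:,1]+.051)<.05)&(abs(q[:,2]-.03)<.003)];c,rad=cv2.minEnclosingCircle((h[:,:2]*1000).astype(np.float32));print('face b',c,rad,len(h))
hover(dp,(.4625,-.052))
a=np.radians(126);e=np.array([.4938,-.3155])+.031*np.array([np.cos(np.radians(306)),np.sin(np.radians(306))]);t=e-.003*np.array([np.cos(a),np.sin(a)]);print(e,t)
goal(t[0],t[1],.136,126);goal(t[0],t[1],.082,126); print(r.state()['joints'].round(2))
E
```

```text
az -180 4 rad [17.8 21.1 30.5] z 0.0336
  az -150 10 rad [24.7 36.3 40.7] z 0.0339
  az -120 14 rad [22.9 32.5 39.2] z 0.0332
  az -90 6 rad [18.2 25.6 33.5] z 0.0331
  az -60 2 rad [17.8 18.3 18.8] z 0.0332
  az -30 3 rad [18.6 20.9 21.5] z 0.0339
  az 0 2 rad [19.8 20.2 20.7] z 0.0337
  az 120 1 rad [18.8 18.8 18.8] z 0.0334
  az 150 2 rad [17.7 18.2 18.7] z 0.0339
[(np.float64(0.4955), np.float64(-0.3179), np.float64(306.0), 47, np.float64(2.36))] [(np.float64(0.4932), np.float64(-0.3144), np.float64(304.7), 155, np.float64(2.24))]
face b (462.1105041503906, -51.57046890258789) 37.100990295410156 606
ring pts 22
   head 36 mean [ 0.4629 -0.052   0.0481] enc [463.4 -52.2] 14.2 tool [-110.9   40.3   85.5] tool of mean [-111.    39.7   87.5]
   face 211 mean [ 0.4596 -0.0598  0.0286] enc [463.1 -52.4] 36.4 tool [-111.2   40.1   85.5] tool of mean [-119.2   41.6  107. ]
[ 0.51202134 -0.34057953] [ 0.5137847  -0.34300658]
t 48.6 tcp [0.4953 0.0615 0.1353] yaw 54.5 gap 66.5 F [-0.1 -0.4 -1.5] | go [-3.185e+02  2.501e+02 -2.000e-01] [ -0.2   0.1 -71.5]
t 48.6 tcp [0.4953 0.0615 0.1353] yaw 54.5 gap 66.5 F [-0.1 -0.4 -1.5] | go [-318.3  250.2   53.8] [ -0.2   0.1 -71.5]
[-0.91  0.33  0.87  2.04 -0.32  0.91 -0.49]
```

Ring A is seated in groove A. Ring 2 is unmoved at about (0.494, -0.316), 305.5°. Moving there with yaw 125.5°.

Call:
send_rows(
  moves=[
    [-25,20,-3,0,0,-7,0.52],
    [-58,46,-3,0,0,-14,0.52],
    [-93,73,-3,0,0,-21.5,0.52],
    [-128,100,-3,0,0,-29,0.52],
    [-163,128,-3,0,0,-36.5,0.52],
    [-198,156,-3,0,0,-44,0.52],
    [-233,183,-3,0,0,-51.5,0.52],
    [-268,211,-3,0,0,-59,0.52],
    [-300,236,-3,0,0,-66,0.52],
    [-318,250,-3,0,0,-71,0.52],
    [-318,250,20,0,0,-71,0.52],
    [-318,250,40,0,0,-71,0.52],
  ],
)

```text
time_s: 49.8
tcp_pos: [0.5132, -0.3442, 0.0948]
orientation: [-1.442, -2.789, 0.004]
contact_force: [0.4, 0.7, -1.9]
finger_gap: 0.76
```

Call:
send_rows(
  moves=[
    [0,0,10,0,0,0,0.52],
    [0,0,10,0,0,0,0.52],
    [0,0,10,0,0,0,0.52],
  ],
)

```text
time_s: 50.1
tcp_pos: [0.5134, -0.3445, 0.085]
orientation: [-1.442, -2.789, 0.005]
contact_force: [-0.2, 0.0, 0.0]
finger_gap: 0.762
```

```bash
python3 -W ignore - <<'E'
from meas2 import *
dp=pliers(4); S=[(.494,-.316,305)]
for s in (305,311): print(findrings('scene',[(.494,-.316,s)],dp=dp))
goal(.5137,-.3436,.0575,125.5)
# ring points, both: extents in ring frame
for n,D in(('scene',dp),('top',avg('top',4))):
    P=D[1];m=(np.hypot(P[...,0]-.50,P[...,1]+.325)<.045)&(P[...,2]>.0028)&(P[...,2]<.009);q=onplane(D[0],np.argwhere(m)[:,::-1],.005)[:,:2]-[.494,-.316]
    a=np.radians(305.5);X=q@[np.cos(a),np.sin(a)]*1e3;Y=q@[-np.sin(a),np.cos(a)]*1e3;k=X>22
    print(n,len(X),'X',np.percentile(X,[1,5,95,99]).round(1),'Y ring',np.percentile(Y[X<18],[2,98]).round(1),'eyes Y',np.percentile(Y[k],[3,97]).round(1),k.sum())
E
```

```text
25 35 37 x -4.0 7.7 y -16.0 11.4 zmax 34.8 mid [ 1.8 -2.3] world [ 0.511  -0.3443]
36 45 26 x -0.8 6.0 y -15.9 16.2 zmax 44.6 mid [2.6 0.1] world [ 0.5125 -0.3422]
45 52 22 x -0.4 6.1 y -15.6 10.5 zmax 51.5 mid [ 2.8 -2.5] world [ 0.5102 -0.3436]
52 60 11 x 0.2 4.6 y -14.8 12.6 zmax 58.1 mid [ 2.4 -1.1] world [ 0.5116 -0.3431]
[(np.float64(0.4941), np.float64(-0.3169), np.float64(304.0), 73, np.float64(1.99))]
[(np.float64(0.4941), np.float64(-0.3169), np.float64(304.0), 73, np.float64(1.99))]
t 50.3 tcp [ 0.5139 -0.3444  0.0858] yaw 125.3 gap 66.6 F [ 0.3  0.4 -0.7] | go [ 0.8  0.4 28.3] [-0.1  0.1 -0.2]
scene 108 X [-18.4 -16.8  38.   39.2] Y ring [-19.1  19.4] eyes Y [-19.   18.6] 49
top 133 X [-21.7 -19.6  29.5  32.5] Y ring [-19.7  19.7] eyes Y [-19.4  18.1] 32
```

Call:
send_rows(
  moves=[
    [0.4,0.3,8,0,0,0,0.52],
    [0.4,0.3,15,0,0,0,0.52],
    [0.4,0.3,19,0,0,0,0.52],
    [0.4,0.3,22,0,0,0,0.52],
    [0.4,0.3,24,0,0,0,0.52],
    [0.4,0.3,26,0,0,0,0.52],
    [0.4,0.3,28,0,0,0,0.52],
    [0.4,0.3,28,0,0,0,0.52],
    [0.4,0.3,28,0,0,0,0.52],
  ],
)

```text
time_s: 51.4
tcp_pos: [0.5135, -0.3438, 0.0573]
orientation: [-1.442, -2.79, 0.004]
contact_force: [-1.1, 0.4, -1.0]
finger_gap: 0.761
```

```bash
python3 -W ignore - <<'E'
from meas2 import *
goal(.5137,-.3436,.056,125.5)
E
```

```text
t 51.4 tcp [ 0.5135 -0.3438  0.0573] yaw 125.3 gap 66.2 F [-1.1  0.4 -1. ] | go [0.  0.3 1.3] [-0.2  0.  -0.2]
```

In the holes with no contact. Spread and lift.

Call:
send_rows(
  moves=[
    [0,0,0.8,0,0,0,0.52],
    [0,0,0.8,0,0,0,0.44],
    [0,0,0.8,0,0,0,0.36],
    [0,0,0.8,0,0,0,0.28],
    [0,0,0.8,0,0,0,0.2],
    [0,0,0.8,0,0,0,0.12],
    [0,0,0.8,0,0,0,0.04],
    [0,0,0.8,0,0,0,-0.04],
    [0,0,0.8,0,0,0,-0.12],
    [0,0,0.8,0,0,0,-0.2],
    [0,0,0.8,0,0,0,-0.27],
    [0,0,0.8,0,0,0,-0.27],
  ],
  squeeze=38,
)

```text
time_s: 52.6
tcp_pos: [0.5134, -0.3438, 0.0565]
orientation: [-1.442, -2.79, 0.004]
contact_force: [0.6, -0.8, -2.3]
finger_gap: 0.378
```

Call:
send_rows(
  moves=[
    [0,0,0,0,0,0,-0.27],
    [0,0,-5,0,0,0,-0.27],
    [0,0,-15,0,0,0,-0.27],
    [0,0,-30,0,0,0,-0.27],
    [0,0,-50,0,0,0,-0.27],
    [0,0,-75,0,0,0,-0.27],
    [0,0,-75,0,0,0,-0.27],
    [0,0,-75,0,0,0,-0.27],
  ],
)

```text
time_s: 53.4
tcp_pos: [0.5139, -0.3438, 0.1326]
orientation: [1.442, 2.79, -0.004]
contact_force: [1.3, 1.1, -3.2]
finger_gap: 0.369
```

```bash
python3 -W ignore - <<'E'
from meas2 import *
dp=avg('scene',4); held(dp,1)
a=np.radians(125.4); goal(.463-.024*np.cos(a),-.0523-.024*np.sin(a),.135,125.4)
E
```

```text
held pts 185
  back edge [46.  47.2] y [-23.5  20.2] circle [24.5 -0.3 22.5] back z 58.9 slope 0.198
t 53.6 tcp [ 0.5129 -0.3431  0.1304] yaw 125.3 gap 32.2 F [-0.1 -1.5 -1.9] | go [242.1 127.4  -4.7] [-0.2 -0.1 -0.1]
```

Call:
send_rows(
  moves=[
    [26,14,-6,0,0,0,-0.27],
    [62,33,-6,0,0,0,-0.27],
    [100,53,-6,0,0,0,-0.27],
    [138,73,-6,0,0,0,-0.27],
    [176,93,-6,0,0,0,-0.27],
    [210,111,-6,0,0,0,-0.27],
    [235,124,-6,0,0,0,-0.27],
    [242.5,127.5,-6,0,0,0,-0.27],
    [242.5,127.5,-6,0,0,0,-0.27],
    [242.5,127.5,-6,0,0,0,-0.27],
    [242.5,127.5,-6,0,0,0,-0.27],
  ],
)

```text
time_s: 54.7
tcp_pos: [0.4769, -0.0734, 0.1363]
orientation: [-1.446, -2.786, 0.005]
contact_force: [-0.2, -0.2, -2.5]
finger_gap: 0.371
```

```bash
python3 -W ignore - <<'E'
from meas2 import *
dp=avg('scene',4); held(dp,1); hover(dp,(.463,-.0523))
goal(.4765,-.0714,.118,125.3)
E
```

```text
held pts 122
  back edge [45.  47.4] y [-24.5  24.6] circle [23.5 -0.7 23. ] back z 60.3 slope 0.245
ring pts 75
   head 39 mean [ 0.462  -0.052   0.0481] enc [462.6 -52.1] 13.6 tool [24.7  0.5 86.3] tool of mean [25.1  0.1 88.2]
   face 219 mean [ 0.4603 -0.0599  0.0286] enc [462.4 -52.4] 35.8 tool [24.6  0.2 86.3] tool of mean [ 19.7  -5.8 107.8]
t 54.9 tcp [ 0.4768 -0.0725  0.1363] yaw 125.2 gap 32.2 F [ 0.7 -0.6 -2.7] | go [ 1.   0.5 18.3] [-0.2 -0.1 -0.1]
```

Call:
send_rows(
  moves=[
    [0.6,0.3,0,-0.2,0,0,-0.27],
    [1.1,0.5,6,-0.2,0,0,-0.27],
    [1.1,0.5,12,-0.2,0,0,-0.27],
    [1.1,0.5,18,-0.2,0,0,-0.27],
    [1.1,0.5,18,-0.2,0,0,-0.27],
    [1.1,0.5,18,-0.2,0,0,-0.27],
  ],
)

```text
time_s: 55.5
tcp_pos: [0.4763, -0.0713, 0.118]
orientation: [-1.444, -2.788, 0.001]
contact_force: [0.2, 0.0, -1.4]
finger_gap: 0.37
```

```bash
python3 -W ignore - <<'E'
from meas2 import *
dp=avg('scene',4); held(dp,1); hover(dp,(.463,-.0523))
goal(.4765,-.0714,.086,125.3)
E
```

```text
held pts 126
  back edge [46.7 48.4] y [-24.1  24.5] circle [26.3  0.2 22.4] back z 60.9 slope 0.245
ring pts 77
   face 216 mean [ 0.4599 -0.0592  0.0285] enc [462.5 -51.5] 36.1 tool [24.3 -0.2 68.5] tool of mean [19.6 -6.7 90. ]
t 55.7 tcp [ 0.4767 -0.0714  0.1185] yaw 125.2 gap 32.1 F [-0.3 -0.8 -1.4] | go [ 0.1 -0.2 32.5] [-0.  -0.1 -0.1]
```

Call:
send_rows(
  moves=[
    [0,0,3,0,0,0,-0.27],
    [0,0,6,0,0,0,-0.27],
    [0,0,9,0,0,0,-0.27],
    [0,0,12,0,0,0,-0.27],
    [0,0,12,0,0,0,-0.27],
  ],
)

```text
time_s: 56.2
tcp_pos: [0.4763, -0.0713, 0.106]
orientation: [-1.444, -2.788, 0.0]
contact_force: [0.0, -0.0, -2.0]
finger_gap: 0.368
```

Call:
send_rows(
  moves=[
    [0,0,2,0,0,0,-0.27],
    [0,0,4,0,0,0,-0.27],
    [0,0,6,0,0,0,-0.27],
    [0,0,8,0,0,0,-0.27],
    [0,0,8,0,0,0,-0.27],
  ],
)

```text
time_s: 56.7
tcp_pos: [0.476, -0.0713, 0.0977]
orientation: [-1.444, -2.787, 0.001]
contact_force: [-0.0, -0.3, -1.5]
finger_gap: 0.368
```

```bash
python3 -W ignore - <<'E'
from meas2 import *
ringz((.463,-.0523),1)
goal(.4765,-.0714,.086,125.3)
E
```

```text
x 38 50 14 [0.0338 0.0373 0.0382]
  x 28 38 9 [0.0356 0.0386 0.0404]
  x 15 28 16 [0.0366 0.0413 0.0424]
  x -10 8 57 [0.0419 0.046  0.0524]
t 56.85 tcp [ 0.4763 -0.0713  0.098 ] yaw 125.2 gap 32.4 F [ 0.2  0.9 -1.4] | go [-0.2  0.1 12. ] [-0.1 -0.1 -0.1]
```

Call:
send_rows(
  moves=[
    [0,0,2,0,0,0,-0.27],
    [0,0,4,0,0,0,-0.27],
    [0,0,6,0,0,0,-0.27],
    [0,0,8,0,0,0,-0.27],
    [0,0,8,0,0,0,-0.27],
  ],
)

```text
time_s: 57.35
tcp_pos: [0.4761, -0.0713, 0.0897]
orientation: [-1.444, -2.787, 0.001]
contact_force: [0.5, -0.6, -2.2]
finger_gap: 0.371
```

Call:
send_rows(
  moves=[
    [0,0,1.5,0,0,0,-0.27],
    [0,0,3,0,0,0,-0.27],
    [0,0,4,0,0,0,-0.27],
    [0,0,4,0,0,0,-0.27],
  ],
)

```text
time_s: 57.75
tcp_pos: [0.4762, -0.0714, 0.0858]
orientation: [-1.444, -2.787, 0.001]
contact_force: [0.0, 0.1, -0.7]
finger_gap: 0.366
```

```bash
python3 -W ignore - <<'E'
from meas2 import *
ringz((.463,-.0523),1)
goal(.4765,-.0714,.086,125.3)
E
```

```text
x 38 50 12 [0.0337 0.0347 0.0367]
  x 28 38 5 [0.0334 0.0344 0.0352]
  x 15 28 9 [0.0328 0.0335 0.0346]
  x -10 8 32 [0.0328 0.0355 0.0413]
t 57.9 tcp [ 0.4762 -0.0714  0.0858] yaw 125.2 gap 32.3 F [-0.6 -0.8  0.1] | go [-0.2  0.3 -0.2] [-0.1 -0.1 -0.1]
```

On the face. Ease off, following outward along -x.

Call:
send_rows(
  moves=[
    [-0.8,0,0,0,0,0,-0.2],
    [-1.7,0,0,0,0,0,-0.13],
    [-2.6,0,0,0,0,0,-0.06],
    [-3.5,0,0,0,0,0,0.01],
    [-4.4,0,0,0,0,0,0.08],
    [-5.3,0,0,0,0,0,0.15],
    [-6.2,0,0,0,0,0,0.22],
    [-7,0,0,0,0,0,0.29],
    [-7.7,0,0,0,0,0,0.36],
    [-8.2,0,0,0,0,0,0.42],
    [-8.5,0,0,0,0,0,0.48],
    [-8.5,0,0,0,0,0,0.51],
  ],
)

```text
time_s: 59.1
tcp_pos: [0.4811, -0.0784, 0.0858]
orientation: [-1.444, -2.788, 0.001]
contact_force: [0.3, -0.5, -0.3]
finger_gap: 0.742
```

```bash
python3 -W ignore - <<'E'
from meas2 import *
fitted(avg('scene',4),(.463,-.0523))
goal(.4765,-.0714,.086,125.3)
E
```

```text
az -180 4 rad [18.  19.2 19.3] z 0.0337
  az -150 3 rad [17.9 19.8 20.9] z 0.0336
  az -120 5 rad [18.  20.8 27.8] z 0.034
  az -90 22 rad [22.5 32.8 38.4] z 0.0347
  az -60 19 rad [25.6 31.9 36.9] z 0.0351
  az -30 7 rad [22.8 37.5 41.7] z 0.0338
  az 120 2 rad [20.1 20.5 20.8] z 0.0342
  az 150 4 rad [18.2 19.6 20.7] z 0.0337
t 59.3 tcp [ 0.4811 -0.0783  0.0858] yaw 125.2 gap 65.4 F [-0.2 -0.1 -1.1] | go [ 8.3  0.2 -0.2] [-0.1 -0.1 -0.1]
```

Call:
send_rows(
  moves=[
    [0,0,0,0,0,0,0.52],
    [0,0,0,0,0,0,0.52],
    [0,0,-3,0,0,0,0.52],
    [0,0,-6,0,0,0,0.52],
    [0,0,-12,0,0,0,0.52],
    [0,0,-25,0,0,0,0.52],
    [0,0,-50,0,0,0,0.52],
    [0,0,-80,0,0,0,0.52],
    [0,0,-80,0,0,0,0.52],
  ],
  squeeze=30,
)

```text
time_s: 60.2
tcp_pos: [0.4845, -0.079, 0.1702]
orientation: [1.443, 2.784, 0.007]
contact_force: [1.0, 0.1, -1.6]
finger_gap: 0.769
```

```bash
python3 -W ignore - <<'E'
from meas2 import *
dp=avg('scene',5);dt=avg('top',5)
for c in((.463,-.0523),(.515,.0878),(.459,-.1656)): print(c);fitted(dp,c)
for n,(d,P) in(('scene',dp),('top',dt)):
    q=P[(P[...,2]>.0425)&(P[...,2]<.0475)&(P[...,1]<-.24)&(P[...,1]>-.31)&(P[...,0]<.65)&(P[...,0]>.57)]; rc=cv2.minAreaRect((q[:,:2]*1000).astype(np.float32)); print(n,'rim',len(q),np.round(rc[0],1),np.round(rc[1],1),round(rc[2],1))
    i=P[(P[...,2]<.038)&(np.hypot(P[...,0]-.611,P[...,1]+.273)<.012)]; print('inside',len(i),i.mean(0).round(4) if len(i) else '')
goal(.609,-.2735,.1655,17)
E
```

```text
(0.463, -0.0523)
  az -180 3 rad [18.1 19.1 19.3] z 0.0338
  az -150 2 rad [17.6 18.1 18.6] z 0.0344
  az -120 2 rad [22.8 25.8 28.9] z 0.0335
  az -90 16 rad [18.9 29.9 38.9] z 0.0335
  az -60 7 rad [24.3 32.5 37.5] z 0.0336
  az -30 15 rad [18.1 27.6 40.8] z 0.0335
  az 0 1 rad [19.5 19.5 19.5] z 0.0342
  az 120 2 rad [19.7 20.8 21.8] z 0.0341
  az 150 3 rad [17.9 19.4 20. ] z 0.0342
(0.515, 0.0878)
  az -180 6 rad [18.4 23.2 34.6] z 0.0337
  az -150 9 rad [26.8 38.  40.3] z 0.0338
  az -120 13 rad [24.1 34.8 39.7] z 0.0332
  az -90 2 rad [21.2 23.4 25.5] z 0.0352
  az 120 1 rad [19.2 19.2 19.2] z 0.033
  az 150 2 rad [17.7 18.1 18.4] z 0.0336
(0.459, -0.1656)
  az -180 4 rad [18.4 19.7 20.4] z 0.0335
  az -150 4 rad [18.8 19.4 19.9] z 0.0332
  az -120 5 rad [18.4 19.3 19.7] z 0.0329
  az -90 3 rad [18.4 18.6 18.7] z 0.0334
  az -60 5 rad [19.2 19.7 20.7] z 0.0338
  az -30 2 rad [19.  19.3 19.6] z 0.034
  az 30 10 rad [31.  39.1 41.9] z 0.0335
  az 60 6 rad [36.6 38.2 40.4] z 0.0333
  az 90 10 rad [28.8 36.3 41. ] z 0.0335
  az 120 1 rad [18.9 18.9 18.9] z 0.0335
  az 150 5 rad [18.  20.1 20.5] z 0.0337
scene rim 94 [ 612.2 -272.8] [31.8 49.1] 15.3
inside 5 [ 0.6178 -0.2717  0.0304]
top rim 154 [ 612.6 -273. ] [31.9 48.8] 16.2
inside 69 [ 0.6127 -0.2721  0.0069]
t 60.7 tcp [ 0.4809 -0.0783  0.1652] yaw 125.2 gap 66.2 F [ 0.3  0.1 -2. ] | go [-233.3   -7.9   -0.8] [ -0.2   0.  108.2]
```

All three rings sit in their grooves, with tops at 0.034. Stand centre is (0.6123, -0.2729), yaw 16°. Taking the pliers back.

Call:
send_rows(
  moves=[
    [-18,-1,0,0,0,8.4,0.52],
    [-36,-1,0,0,0,16.8,0.52],
    [-55,-2,0,0,0,25.2,0.52],
    [-74,-3,0,0,0,33.6,0.52],
    [-93,-3,0,0,0,42,0.52],
    [-112,-4,0,0,0,50.4,0.52],
    [-131,-5,0,0,0,58.8,0.52],
    [-150,-5,0,0,0,67.2,0.52],
    [-169,-6,0,0,0,75.6,0.52],
    [-188,-6,0,0,0,84,0.52],
    [-207,-7,0,0,0,92.4,0.52],
    [-225,-8,0,0,0,100.8,0.52],
  ],
)

```text
time_s: 61.9
tcp_pos: [0.6046, -0.2671, 0.1641]
orientation: [-3.071, -0.656, 0.006]
contact_force: [0.5, -0.0, -0.9]
finger_gap: 0.765
```

```bash
python3 -W ignore - <<'E'
from meas2 import *
goal(.6096,-.2737,.13,16)
E
```

```text
t 61.9 tcp [ 0.6046 -0.2671  0.1641] yaw 24.1 gap 66.6 F [ 0.5 -0.  -0.9] | go [ 2.   8.2 34.1] [-0.1  0.2  8.1]
```

Call:
send_rows(
  moves=[
    [1,4,0,0,0,4,0.52],
    [2,8.2,10,-0.1,0.2,8.1,0.52],
    [2,8.2,30,-0.1,0.2,8.1,0.52],
    [2,8.2,40,-0.1,0.2,8.1,0.52],
    [2,8.2,40,-0.1,0.2,8.1,0.52],
    [2,8.2,40,-0.1,0.2,8.1,0.52],
    [2,8.2,40,-0.1,0.2,8.1,0.52],
  ],
)

```text
time_s: 62.6
tcp_pos: [0.61, -0.2741, 0.125]
orientation: [3.11, 0.437, 0.002]
contact_force: [-0.3, 0.1, -1.5]
finger_gap: 0.762
```

```bash
python3 -W ignore - <<'E'
from meas2 import *
dp=pliers(4)
goal(.6096,-.2737,.064,16)
cv2.imwrite('pics/s1.png',cv2.resize(dp[0]['img'][190:300,270:380],None,fx=5,fy=5,interpolation=cv2.INTER_CUBIC))
E
```

```text
25 35 37 x -3.5 10.5 y -10.3 16.6 zmax 34.9 mid [3.5 3.2] world [ 0.6141 -0.2759]
36 45 29 x -0.1 5.6 y -10.9 16.9 zmax 44.6 mid [2.8 3. ] world [ 0.6134 -0.2759]
45 52 22 x -0.2 5.8 y -11.4 16.3 zmax 51.8 mid [2.8 2.5] world [ 0.6132 -0.2755]
52 60 11 x 0.3 5.2 y -11.7 14.8 zmax 56.7 mid [2.8 1.6] world [ 0.613  -0.2746]
t 62.8 tcp [ 0.6099 -0.2738  0.1247] yaw 16.0 gap 66.1 F [-0.3  0.2 -1.5] | go [-0.3 -0.2 60.7] [ 0. -0.  0.]
```

View pics/s1.png

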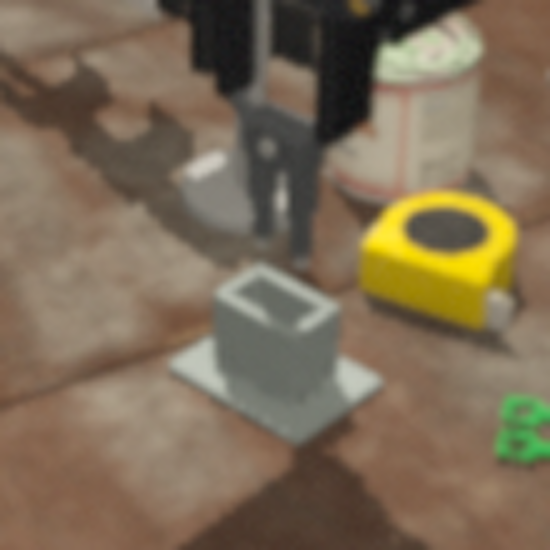

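The tips at crop (262,240) and (300,262) hang above the pocket at (280,295), within about 1 mm. Lower in.

Call:
send_rows(
  moves=[
    [-0.4,-0.4,8,0,0,0,0.52],
    [-0.4,-0.4,14,0,0,0,0.52],
    [-0.4,-0.4,18,0,0,0,0.52],
    [-0.4,-0.4,22,0,0,0,0.52],
    [-0.4,-0.4,26,0,0,0,0.52],
    [-0.4,-0.4,30,0,0,0,0.52],
    [-0.4,-0.4,30,0,0,0,0.52],
  ],
)

```text
time_s: 63.5
tcp_pos: [0.609, -0.2734, 0.094]
orientation: [-3.111, -0.437, 0.0]
contact_force: [-0.4, -0.4, -2.2]
finger_gap: 0.76
```

Call:
send_rows(
  moves=[
    [0,0,6,0,0,0,0.52],
    [0,0,12,0,0,0,0.52],
    [0,0,18,0,0,0,0.52],
    [0,0,24,0,0,0,0.52],
    [0,0,28,0,0,0,0.52],
    [0,0,30,0,0,0,0.52],
    [0,0,30,0,0,0,0.52],
  ],
)

```text
time_s: 64.2
tcp_pos: [0.6089, -0.2733, 0.0637]
orientation: [-3.11, -0.437, 0.001]
contact_force: [-0.1, -1.1, -2.9]
finger_gap: 0.764
```

```bash
python3 -W ignore - <<'E'
from meas2 import *
goal(.6096,-.2737,.062,16)
E
```

```text
t 64.2 tcp [ 0.6089 -0.2733  0.0637] yaw 16.0 gap 66.5 F [-0.1 -1.1 -2.9] | go [0.6 0.6 1.7] [-0.  0.  0.]
```

Now 1.5 mm from the floor. Settle, open and rise.

Call:
send_rows(
  moves=[
    [0,0,1,0,0,0,0.52],
    [0,0,1.5,0,0,0,0.52],
    [0,0,1.5,0,0,0,0.58],
    [0,0,1.5,0,0,0,0.7],
    [0,0,1.5,0,0,0,0.9],
    [0,0,1.5,0,0,0,1],
    [0,0,1.5,0,0,0,1],
    [0,0,-15,0,0,0,1],
    [0,0,-40,0,0,0,1],
    [0,0,-80,0,0,0,1],
    [0,0,-130,0,0,0,1],
    [0,0,-170,0,0,0,1],
  ],
)

```text
time_s: 65.4
tcp_pos: [0.6091, -0.2742, 0.2378]
orientation: [3.11, 0.436, 0.003]
contact_force: [0.3, -0.5, 0.3]
finger_gap: 1.004
```

Call:
send_rows(
  moves=[
    [-40,0,-20,0,0,0,1],
    [-80,0,-40,0,0,0,1],
    [-110,0,-60,0,0,0,1],
    [-110,0,-60,0,0,0,1],
    [-110,0,-60,0,0,0,1],
  ],
)

```text
time_s: 65.9
tcp_pos: [0.5031, -0.3049, 0.2993]
orientation: [3.11, 0.434, 0.008]
contact_force: [0.6, 0.5, -1.0]
finger_gap: 1.003
```

```bash
python3 -W ignore - <<'E'
from meas2 import *
from gcheck import tabs
s=r.state();print(s['time_s'],s['tcp_pos'],s['finger_gap'],s['contact_force'])
dp=avg('scene',5);d,P=dp
for c in((.463,-.0523),(.515,.0878),(.459,-.1656)): print(c);fitted(dp,c)
g=d['img'].max(2)
for m in comps((g<75)&(P[...,0]>.57)&(P[...,0]<.66)&(P[...,1]>-.34)&(P[...,1]<-.21)&(P[...,2]>.07)&(P[...,2]<.16),8): q=P[m];print('handle',q.mean(0).round(4),'z',q[:,2].min().round(3),q[:,2].max().round(3))
tabs()
for yc in(.075,.004,-.067):
    q=P[(abs(P[...,1]-yc)<.025)&(P[...,0]>.62)&(P[...,0]<.7)&(P[...,2]>.143)&(P[...,2]<.18)&(g<75)]
    x=q[:,0]+.084*(q[:,1]-yc); print(yc,len(q),'tilt',np.polyfit(q[:,2],x,1)[0].round(2))
cv2.imwrite('pics/end.png',cv2.resize(d['img'][130:340,180:400],None,fx=2.8,fy=2.8,interpolation=cv2.INTER_CUBIC))
E
```

```text
65.9 [ 0.50314281 -0.30493246  0.2993038 ] 1.0027734721629105 [ 0.61744408  0.49300831 -1.01342318]
(0.463, -0.0523)
  az -180 3 rad [18.  19.3 19.8] z 0.0337
  az -150 1 rad [17.7 17.7 17.7] z 0.0336
  az -120 2 rad [23.8 25.5 27.3] z 0.0333
  az -90 18 rad [20.  29.  39.5] z 0.0336
  az -60 9 rad [24.2 31.  37.8] z 0.0334
  az -30 16 rad [17.9 26.5 38.3] z 0.0339
  az 0 1 rad [19.9 19.9 19.9] z 0.0335
  az 120 2 rad [20.2 21.  21.8] z 0.0335
  az 150 4 rad [18.1 19.9 20.8] z 0.0338
(0.515, 0.0878)
  az -180 6 rad [20.4 28.1 34.5] z 0.0337
  az -150 10 rad [24.5 30.8 40.5] z 0.0335
  az -120 13 rad [23.8 35.  39.3] z 0.0337
  az -90 5 rad [18.4 23.6 29.3] z 0.0333
  az -60 3 rad [17.5 17.6 19.4] z 0.0347
  az -30 4 rad [18.3 19.9 21.6] z 0.0337
  az 0 1 rad [21.5 21.5 21.5] z 0.0339
  az 120 1 rad [19.2 19.2 19.2] z 0.033
  az 150 2 rad [17.9 18.1 18.3] z 0.033
(0.459, -0.1656)
  az -180 4 rad [18.  18.9 19.9] z 0.0335
  az -150 2 rad [18.3 18.8 19.2] z 0.0331
  az -120 6 rad [18.6 19.4 20.7] z 0.0333
  az -90 6 rad [17.7 19.2 20.7] z 0.0341
  az -60 3 rad [18.8 19.  19.6] z 0.0337

[... 160 characters left out ...]

  az 120 3 rad [18.1 18.1 20.1] z 0.0333
  az 150 3 rad [17.9 18.8 19.9] z 0.0339
handle [ 0.6021 -0.249   0.1102] z 0.079 0.138
handle [ 0.6171 -0.3046  0.1095] z 0.071 0.139
handle [ 0.6024 -0.2666  0.0732] z 0.071 0.076
top [ 0.6661 -0.0629  0.1712] ztop 0.175 ax 93.0 n 29 railoff mm -8.1
top [0.6581 0.0765 0.1686] ztop 0.175 ax 93.0 n 58 railoff mm -3.9
top [0.6583 0.0078 0.1705] ztop 0.175 ax 94.0 n 49 railoff mm -9.9
scene [0.6593 0.074  0.1559] ztop 0.171 ax 102.0 n 70 railoff mm -3.6
scene [0.6586 0.0033 0.1575] ztop 0.17 ax 96.0 n 72 railoff mm -11.4
scene [ 0.6674 -0.0667  0.1577] ztop 0.171 ax 101.0 n 96 railoff mm -7.4
0.075 68 tilt -0.03
0.004 68 tilt -0.14
-0.067 90 tilt -0.06
```

View pics/end.png

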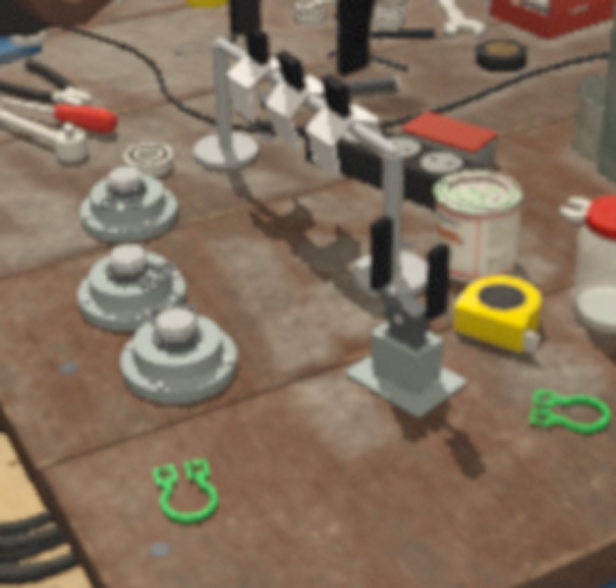

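The picture shows all guards astride the rail, three bare shaft heads with grey rings under them, the pliers upright in the stand at crop (408,310), and no loose grey ring left. Handing in.

```bash
python3 -c "
from rig import workorder
print(workorder.finish_job())"
```

```text
the job is handed in; nothing more can be done
None
```

The job is handed in at about 66 s. All three guards hang on the rail, the three grey rings are in grooves A, B and C, and the pliers are back upright in the stand. I got no verdict, so this rests on my own last checks.

**Last checks**
- **Guards:** the tab tops are at 0.170–0.175 m, and 0.172 m is expected when hung. Measured tilts are about 0.03, 0.14 and 0.06 rad.
- **Rings:** the tops are at about 0.034 m, flat on the faces. The measured edge is 18–21 mm from the shaft axis all round, so they look contracted and centred.
- **Pliers:** the handle tops are at 0.139 m, and 0.140 m is expected with the tips on the floor. The robot is clear of everything.
- **Bystanders:** the tape measure, grease tin, bearing and green rings look untouched in the final picture, but I did not measure them.

**What failed or disagreed**
- The first guard grasp missed because the real fingertips sit about 26 mm above the reported tool point. I corrected for that in every later grasp.
- The middle guard's tab top reads 10–11 mm off the bar line. That suggests a tilt of up to about 0.24 rad, against 0.14 rad from the tab's own slope. Either reading should put it within the limits (0.35 rad, ridge within 10 mm), so I left it.

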